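Put the hydrometer cases away bulb end down

TASK

Put every hydrometer case that lies on the mat away into the sloping rack whose header carries the same bands as the case: one wide band or two narrow ones. Lift each case at its middle first to feel or see which end is heavy, and lay it in a free lane of its rack with the heavy end down at the foot ledge, resting properly on both combs. Do not knock over the beaker or the brown bottle, and let go of everything at the end.

Things in the scene. Friction and masses are not known exactly. Their poses are not given: they have to be found in the camera images.
- case1: hydrometer transit case, 150 mm long: white tube 24 mm thick, a flat-sided grey cap at each end (24 mm long, 46 wide, 30 high), two steel swivel carrying studs at the middle. one wide light-blue band (24 mm) round each half: it goes in rack_wide. Both ends look alike but one is heavy; which one is not known. Lies on the mat roughly along y. Origin 15 mm under its middle; x along the case, y through the studs
- case1_mid (a point): the middle of case1, on its centre line, 15 mm above the 3 mm mat at first. The studs, flat discs 18 mm in diameter, 34 mm apart over their faces, stand out here to both sides and turn freely: held by them the case swings heavy end down till its light end meets the gripper. 210 to 310 g, balancing about 33 mm from here
- case2: hydrometer transit case, 150 mm long: white tube 24 mm thick, a flat-sided grey cap at each end (24 mm long, 46 wide, 30 high), two steel swivel carrying studs at the middle. one wide light-blue band (24 mm) round each half: it goes in rack_wide. Both ends look alike but one is heavy; which one is not known. Lies on the mat roughly along y. Origin 15 mm under its middle; x along the case, y through the studs
- case2_mid (a point): the middle of case2, on its centre line, 15 mm above the 3 mm mat at first. The studs, flat discs 18 mm in diameter, 34 mm apart over their faces, stand out here to both sides and turn freely: held by them the case swings heavy end down till its light end meets the gripper. 210 to 310 g, balancing about 33 mm from here
- case3: hydrometer transit case, 150 mm long: white tube 24 mm thick, a flat-sided grey cap at each end (24 mm long, 46 wide, 30 high), two steel swivel carrying studs at the middle. two narrow light-blue bands (6 mm, 20 mm apart) round each half: it goes in rack_narrow. Both ends look alike but one is heavy; which one is not known. Lies on the mat roughly along y. Origin 15 mm under its middle; x along the case, y through the studs
- case3_mid (a point): the middle of case3, on its centre line, 15 mm above the 3 mm mat at first. The studs, flat discs 18 mm in diameter, 34 mm apart over their faces, stand out here to both sides and turn freely: held by them the case swings heavy end down till its light end meets the gripper. 210 to 310 g, balancing about 33 mm from here
- case4: hydrometer transit case, 150 mm long: white tube 24 mm thick, a flat-sided grey cap at each end (24 mm long, 46 wide, 30 high), two steel swivel carrying studs at the middle. two narrow light-blue bands (6 mm, 20 mm apart) round each half: it goes in rack_narrow. Both ends look alike but one is heavy; which one is not known. Lies on the mat roughly along y. Origin 15 mm under its middle; x along the case, y through the studs
- case4_mid (a point): the middle of case4, on its centre line, 15 mm above the 3 mm mat at first. The studs, flat discs 18 mm in diameter, 34 mm apart over their faces, stand out here to both sides and turn freely: held by them the case swings heavy end down till its light end meets the gripper. 210 to 310 g, balancing about 33 mm from here
- case5: hydrometer transit case, 150 mm long: white tube 24 mm thick, a flat-sided grey cap at each end (24 mm long, 46 wide, 30 high), two steel swivel carrying studs at the middle. one wide light-blue band (24 mm) round each half: it goes in rack_wide. Both ends look alike but one is heavy; which one is not known. Lies on the mat roughly along y. Origin 15 mm under its middle; x along the case, y through the studs
- case5_mid (a point): the middle of case5, on its centre line, 15 mm above the 3 mm mat at first. The studs, flat discs 18 mm in diameter, 34 mm apart over their faces, stand out here to both sides and turn freely: held by them the case swings heavy end down till its light end meets the gripper. 210 to 310 g, balancing about 33 mm from here
- case6: hydrometer transit case, 150 mm long: white tube 24 mm thick, a flat-sided grey cap at each end (24 mm long, 46 wide, 30 high), two steel swivel carrying studs at the middle. two narrow light-blue bands (6 mm, 20 mm apart) round each half: it goes in rack_narrow. Both ends look alike but one is heavy; which one is not known. Lies on the mat roughly along y. Origin 15 mm under its middle; x along the case, y through the studs
- case6_mid (a point): the middle of case6, on its centre line, 15 mm above the 3 mm mat at first. The studs, flat discs 18 mm in diameter, 34 mm apart over their faces, stand out here to both sides and turn freely: held by them the case swings heavy end down till its light end meets the gripper. 210 to 310 g, balancing about 33 mm from here
- rack_wide: fixed white comb rack, 200 mm wide, three lanes; one wide light-blue band on its header, top and rear. Slopes at 30 degrees, low at the foot ledge (-x, the robot's side), high at the header (+x). Origin on the bench under lane 2's seat; x from foot to header, y across the lanes, z up. In a lane a case's centre line runs along (cos 30, 0, sin 30) of this frame
- rack_wide_upper: the upper comb bar of rack_wide, 36 mm up the slope from the seat centres: its origin there, on the line of lane 2; its x axis points up the slope. A case laid heavy end down leaves almost no weight on this comb (under 0.5 N), one laid the wrong way round over 1.3 N
- rack_wide_lane1 (a point): seat centre of lane 1 (+60 mm along the rack's y, 76 mm above the bench): where the middle of a case lies when home, the end of its lower cap at the foot ledge, 75 mm down the slope; the ledge stands 14 mm above the centre line. All lanes are free at first
- rack_wide_lane2 (a point): seat centre of lane 2 (in the middle), 76 mm above the bench. The tube rests on two comb bars, 12 mm thick, 36 mm up and down the slope from here, top edges 12 mm below the centre line; pointed teeth between lanes rise 10 mm above the centre line and guide the tube. Between the combs it is open below for the fingers
- rack_wide_lane3 (a point): seat centre of lane 3 (-60 mm along the rack's y), otherwise like lane 1
- rack_narrow: fixed white comb rack, 200 mm wide, three lanes; two narrow light-blue bands on its header, top and rear. Slopes at 30 degrees, low at the foot ledge (-x, the robot's side), high at the header (+x). Origin on the bench under lane 2's seat; x from foot to header, y across the lanes, z up. In a lane a case's centre line runs along (cos 30, 0, sin 30) of this frame
- rack_narrow_upper: the upper comb bar of rack_narrow, 36 mm up the slope from the seat centres: its origin there, on the line of lane 2; its x axis points up the slope. A case laid heavy end down leaves almost no weight on this comb (under 0.5 N), one laid the wrong way round over 1.3 N
- rack_narrow_lane1 (a point): seat centre of lane 1 (+60 mm along the rack's y, 76 mm above the bench): where the middle of a case lies when home, the end of its lower cap at the foot ledge, 75 mm down the slope; the ledge stands 14 mm above the centre line. All lanes are free at first
- rack_narrow_lane2 (a point): seat centre of lane 2 (in the middle), 76 mm above the bench. The tube rests on two comb bars, 12 mm thick, 36 mm up and down the slope from here, top edges 12 mm below the centre line; pointed teeth between lanes rise 10 mm above the centre line and guide the tube. Between the combs it is open below for the fingers
- rack_narrow_lane3 (a point): seat centre of lane 3 (-60 mm along the rack's y), otherwise like lane 1
- beaker: glass beaker, 70 mm across, 90 mm high, standing behind the mat; origin under its centre; leave it standing
- reagent: amber glass bottle, 68 mm across, 150 mm high, standing behind the mat; origin under its centre; leave it standing
There are look-alikes about, which are no part of the job. Leave any green look-alike of the case4 alone. What is shaped like the case6 but green is not meant.

How it is judged:
By the outcome, as a careful person would: the job done as asked, in the order asked, and still so for the second after the job is handed in, with the robot touching nothing.
Of case1, case2, case3, case4, case5, case6 only 4 to 6 are there at a start; the rules pass over those that are not, and their reading is None.
At some moment in a run one of case1, case2, case3, case4, case5, case6 may be knocked a few centimetres aside while the robot is not near it.
Once in a run the grip may slacken for a moment while it holds something.
It also fails if it takes over 210 s, if anything falls off the work surface, if the arm or the gripper's body presses on something with over 40 N, if the wrist force passes 120 N, or if a joint passes its speed limit or range.

ROBOT

A 6-joint arm with a two-finger parallel gripper is mounted at the origin on the work surface. World frame = base frame: x ahead of the robot, y to its left, z up, the work surface at z = 0. Lengths are in m, angles in rad, forces in N, time in s.
With the tool pointing down it reaches from about 0.35 to 0.975 m from the base axis. Payload 4.9 kg.
Tool frame: the origin (TCP) lies between the finger pads; the fingertips stand 14 mm ahead of it and the grasp point (between the pads) lies 5 mm behind it (manip.tcp_to_tips is the distance from the TCP to the fingertips, in m); z points along the fingers, y is the line along which they close (so a half turn about z gives the same grasp; the last joint's range is limited). The gripper opens to 85 mm and grips with 20 to 120 N. Pads are 22 mm wide; open, the fingers measure 114 mm over their backs; the gripper's body (76 mm by 85 mm) begins 54 mm behind the grasp point. The pads swing forward as they close: fully open they stand 13 mm farther back than shut.
Start: joints at [1.041, 0.053, 1.613, -0, 1.476, -0.119], TCP at [0.25, 0.573, 0.245] pointing down, gripper open.
Joint ranges: [-3.01, 3.01], [-1.01, 2.22], [0.06, 2.58], [-1.02, 4.17], [0.09, 2.62], [-3.14, 3.14]. Speed limits (rad/s): [2.57, 2.57, 3.14, 3.14, 3.14, 3.14].

INTERFACE

Orientations are given as a unit quaternion [w, x, y, z].
In Python, from plant import manip gives the robot as it stands.
- The arm moves only by the tool servo_tool, never from a script. Its argument "moves" is a list that holds one entry, the list of rows, each a list of 7 numbers: the shift along the tool's x, y, z in mm, then the turn, a rotation vector about the tool's x, y, z in degrees, then the finger opening in mm, from 0 to 85.4. In form: [[[x, y, z, ax, ay, az, fingers], ...]]. A call has 1 to 12 rows; each row shifts and turns the commanded pose from where the row before left it, along the tool's axes as they then stand; what a row does not reach is not made up. A row lasts 1/8 s, in which the tool goes at most 62.5 mm and 10.7 degrees, less where a joint would pass 70% of its speed; a pose out of reach is approached as far as the arm can. A call with a gripper value outside its range is refused whole. The fingers move at their own pace and stop on an object; the grip force is fixed at half the most. Time passes only in rows, so rows that do not move let the fingers close. It gives the time, the measured TCP pose, the force, the opening and the grip force at its end, in the units of the state.
- manip.state(): the state, without advancing time (a new reading comes with each control period).
- manip.grab_frame(name): name is "scene" or "top" or "wrist"; returns a dict with "image" (420x560x3 uint8, blue, green, red), "mtx" (3x3 intrinsics, pixels), "eye" and "rotation" of the camera in the world. Camera axes: x right, y down, z forward; pixel columns grow to the right and rows downward; lengths in m; the calibration is good to about 2 mm. A picture is of the moment at which its call begins. There is no depth.
- manip.job_done(): hands the job in; it is judged then, once.
The state is a dict: "time": time; "joint_pos": joint angles; "joint_vel": joint speeds; "joint_efforts": joint torques, N m; "tool_pos": TCP position; "tool_rot": TCP orientation; "contact_force": force on the tool from outside, world axes, zero at the start; "ft_torque": the same for the moment, N m; "gripper_width": opening from 0.0 (shut) to 1.0 (fully open); "grasp_force": force on a finger pad.
Only numpy, scipy, OpenCV 4.12 (cv2) and the standard library are available. Lean on these libraries where they do the work, as an engineer would, in place of code of your own. Each camera call takes 0.05 s, during which the arm holds its last target. There are 200 camera calls.

## Working session

There is one attempt and no reset: what is moved stays moved. The work goes in short steps, Python scripts to look and compute and a tool call to move; the robot and the scene stay as the last step left them, time stands still between calls to the robot, and variables do not carry over. Pictures are saved under pics/ and viewed, at most 14 in all, crops included, and the job is handed in when it is done.

Besides the shell and the picture viewer there is one more tool, called in YAML: its name, and indented under it one key for each argument. servo_tool: Moves the arm, as the interface text tells. Its arguments: {"type":"object","properties":{"moves":{"type":"array"}},"required":["moves"]}

```bash
ls; mkdir -p pics
cat > h.py <<'E'
import numpy as np, cv2
from plant import manip
from scipy.spatial.transform import Rotation as R
def grab(n,f):
    d=manip.grab_frame(n); cv2.imwrite('pics/'+f+'.png',d['image']); np.savez('pics/'+f+'.npz',**{k:np.array(d[k]) for k in('mtx','eye','rotation')}); return d
def px(f,u,v,z):
    d=np.load('pics/'+f+'.npz'); r=d['rotation']@np.linalg.inv(d['mtx'])@np.array([u,v,1.]); return d['eye']+r*(z-d['eye'][2])/r[2]
def proj(f,p):
    d=np.load('pics/'+f+'.npz'); q=d['mtx']@d['rotation'].T@(np.array(p)-d['eye']); return q[:2]/q[2]
E
python3 - <<'E'
from h import *
for n in('top','scene'):
    d=grab(n,n+'0'); print(d['eye'],d['rotation'],d['mtx'])
for n in('top',):
    im=cv2.imread('pics/top0.png'); cv2.imwrite('pics/top0b.png',cv2.resize(im,(800,600),interpolation=cv2.INTER_CUBIC))
print(manip.state())
E
```

```text
pics
[0.31747168 0.01949971 1.10799094] [ 0.06618736 -0.6769231   0.72913825 -0.07584044] [[393.4487013    0.         280.05174223]
 [  0.         393.4487013  210.60310574]
 [  0.           0.           1.        ]]
[ 1.22894352 -0.15598702  1.05479513] [-0.24385464  0.74532465  0.58762852 -0.19929577] [[420.16573864   0.         276.88150023]
 [  0.         420.16573864 206.73972737]
 [  0.           0.           1.        ]]
{'time': 0.1, 'joint_pos': array([ 1.04099230e+00,  5.33039082e-02,  1.61415514e+00, -2.69985400e-06,
        1.47603215e+00, -1.19000538e-01]), 'joint_vel': array([-0.00311755, -0.00164733, -0.00364081, -0.00060733,  0.00272501,
        0.00079238]), 'joint_efforts': array([ 1.10633711e-03, -3.94904208e+01, -3.71363103e+01, -6.52835524e-05,
        3.93179100e-03,  1.23104599e-05]), 'tool_pos': array([0.24931428, 0.57252587, 0.24417878]), 'tool_rot': array([-3.01299019e-04,  2.03960259e-01,  9.78978708e-01, -9.00186244e-04]), 'contact_force': array([-0.37490461,  0.49922602, -0.67620781]), 'ft_torque': array([-0.01092016, -0.05084487,  0.04393322]), 'grasp_force': 0.0, 'gripper_width': 1.0011025665594724}
```

View pics/top0b.png

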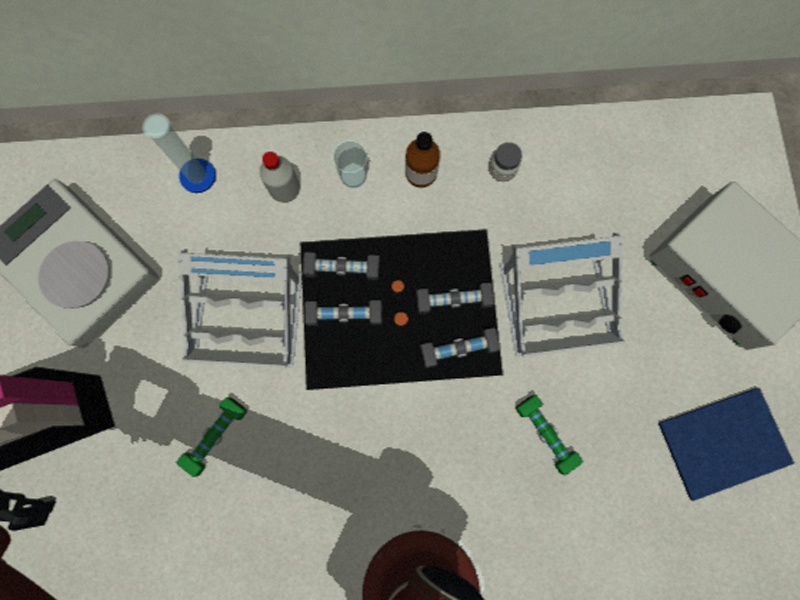

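View pics/scene0.png

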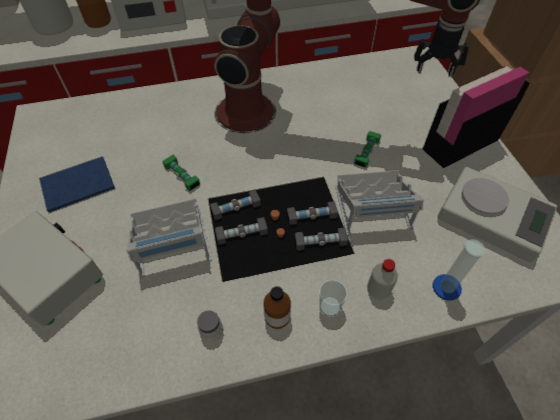

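The top view shows four cases on the mat, at (340,266), (343,313), (455,298) and (460,348) in the enlarged picture. The narrow rack is on the left and the wide rack on the right. Camera rotation comes as a quaternion, so I'll fix the helper, then look at enlarged crops.

```bash
sed -i "s/d\['rotation'\]/R.from_quat(d['rotation'],scalar_first=True).as_matrix()/" h.py
python3 - <<'E'
from h import *
im=cv2.imread('pics/top0.png')
# crop cols 205..355, rows 160..275 x5
c=im[162:272,208:354]; cv2.imwrite('pics/c1.png',cv2.resize(c,None,fx=5.4,fy=5.4,interpolation=cv2.INTER_CUBIC))
a=im[155:265,120:210]; b=im[155:265,350:440]
cv2.imwrite('pics/c2.png',cv2.resize(np.hstack([a,b]),None,fx=4.4,fy=4.4,interpolation=cv2.INTER_CUBIC))
print(px('top0',280,210,0))
for p in [(0,0,0),(0.5,0,0),(.5,.2,0),(.25,.573,.245)]: print(proj('top0',p),proj('scene0',p))
E
```

```text
[ 0.54451983 -0.00422075  0.        ]
[294.04232833 414.73987907] [245.10232149 112.1786352 ]
[279.69134029 225.35180894] [275.33325082 217.51240223]
[209.51082653 230.47765434] [337.4546785  205.14903099]
[ 15.23806039 344.19696867] [434.36546515  73.4288417 ]
```

View pics/c1.png

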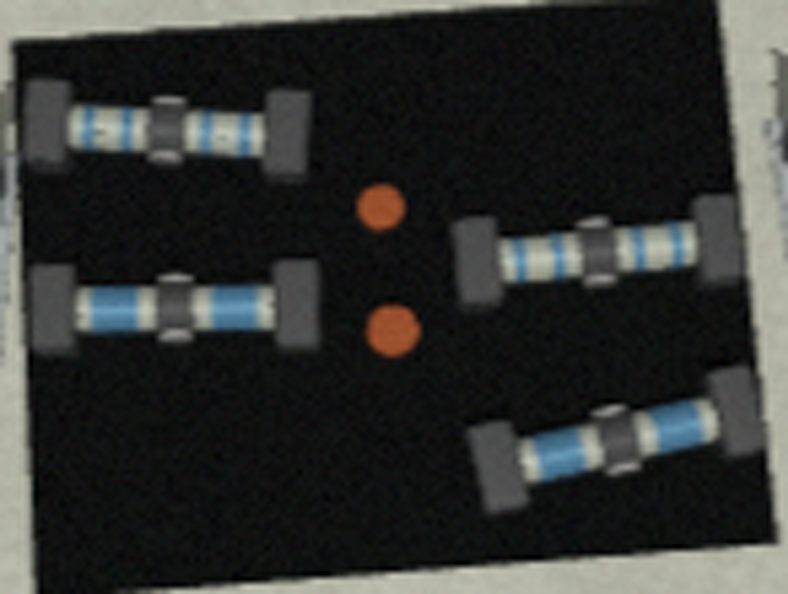

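View pics/c2.png

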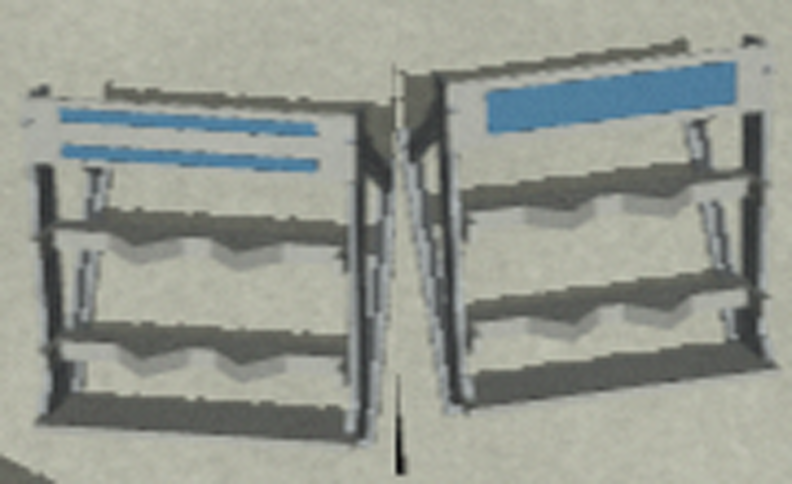

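The crop shows A, narrow bands, at (168,129); B, wide, at (175,307); C, narrow, at (600,250); and D, wide, at (620,440). The rack crop shows the tooth front tips, and I'll fit both rack poses from those.

```bash
cat >> h.py <<'E'
c,s=np.cos(np.pi/6),.5
def rackpt(p,sl,y,h):
    x0,y0,w=p; X=sl*c-h*s; Z=.076+sl*s+h*c
    return np.array([x0+X*np.cos(w)-y*np.sin(w), y0+X*np.sin(w)+y*np.cos(w), Z])
E
cat > r.py <<'E'
from h import *
from scipy.optimize import least_squares
P={}
for n,o,pts in (('narrow',120,[(145,262),(243,268),(150,373),(248,380)]),('wide',350-90,[(565,228),(655,216),(565,335),(663,320)])):
    uv=[(o+u/4.4,155+v/4.4) for u,v in pts]
    M=[(.03,.03,.01),(.03,-.03,.01),(-.042,.03,.01),(-.042,-.03,.01)]
    f=lambda p:np.ravel([proj('top0',rackpt(p,*m))-q for m,q in zip(M,uv)])
    r=least_squares(f,[.55,.25 if o==120 else -.25,0]); P[n]=r.x; print(n,r.x[:2],np.degrees(r.x[2]),r.fun.round(1))
im=cv2.resize(cv2.imread('pics/top0.png')[150:270,115:445],None,fx=2.4,fy=2.4,interpolation=cv2.INTER_CUBIC)
def q(p): return tuple(np.int32((proj('top0',p)-[115,150])*2.4))
for p in P.values():
    for sl in(.042,.030,-.030,-.042):
        ys=[-.1,-.06,-.03,0,.03,.06,.1]; hs=[-.012,-.012,.01,-.012,.01,-.012,-.012]
        for i in range(6): cv2.line(im,q(rackpt(p,sl,ys[i],hs[i])),q(rackpt(p,sl,ys[i+1],hs[i+1])),(0,0,255),1)
    cv2.line(im,q(rackpt(p,-.075,-.1,.014)),q(rackpt(p,-.075,.1,.014)),(0,255,0),1)
cv2.imwrite('pics/ov.png',im)
for n,a,b in (('A',(47,125),(288,135)),('B',(53,309),(297,304)),('C',(478,261),(718,239)),('D',(498,466),(736,411))):
    a,b=[px('top0',208+u/5.4,162+v/5.4,.026) for u,v in(a,b)]
    d=a-b; print(n,((a+b)/2)[:2].round(4),'len',np.linalg.norm(d).round(3),'dir',np.degrees(np.arctan2(d[1],d[0])).round(1))
E
python3 r.py
```

```text
narrow [0.5118569  0.30273176] -7.798686733672832 [-0.3 -0.1  0.4 -0.1 -0.2  0.2  0.  -0. ]
wide [ 0.49415749 -0.31584576] 4.608807172570977 [-0.9 -0.3  0.9 -1.   0.2  0.6 -0.2  0.7]
A [0.617  0.1073] len 0.127 dir 83.4
B [0.5224 0.1085] len 0.126 dir 87.0
C [ 0.5361 -0.1128] len 0.126 dir 91.1
D [ 0.4373 -0.1133] len 0.126 dir 98.7
```

View pics/ov.png

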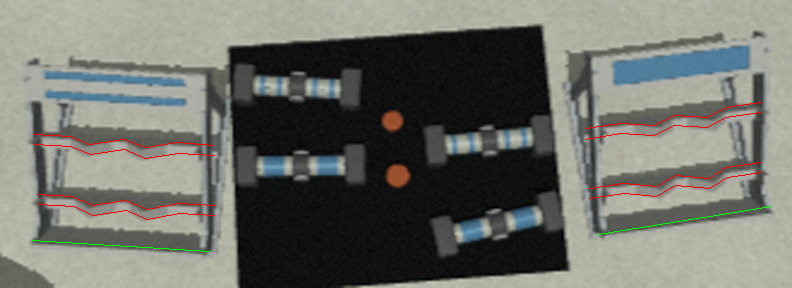

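The fitted model matches the teeth, bars and ledge of both racks in the overlay. Next is a planner helper that prints rows, and then the move to case A.

```bash
cat >> h.py <<'E'
def rot(phi,tilt=0): return R.from_euler('z',phi,degrees=True)*R.from_matrix(np.diag([1.,-1,-1]))*R.from_euler('y',tilt,degrees=True)
def plan(*wps):
    """wps: (pos_mm, phi, tilt, nrows, fingers); prints rows in tool axes"""
    st=manip.state(); p=np.array(st['tool_pos'])*1e3; q=R.from_quat(st['tool_rot'],scalar_first=True)
    print('from',p.round(1))
    for pos,phi,tilt,n,f in wps:
        pos=np.array(pos,float); T=rot(phi,tilt)
        for i in range(n):
            sh=q.inv().apply((pos-p)/(n-i)).round(0 if n-i>1 else 1); rv=((q.inv()*T).as_rotvec(degrees=True)/(n-i)).round(1)
            print([float(v) for v in (*sh,*rv)]+[f],end=',\n'); p=p+q.apply(sh); q=q*R.from_rotvec(rv,degrees=True)
    print('to',p.round(1))
E
python3 - <<'E'
from h import *
print(manip.tcp_to_tips)
plan(((617,107,120),83.4,0,11,85))
E
```

```text
0.014
from [249.3 572.5 244.2]
[-48.0, -25.0, 11.0, -0.0, 0.0, 6.6, 85],
[-50.0, -20.0, 11.0, -0.0, 0.0, 6.6, 85],
[-52.0, -14.0, 11.0, -0.0, 0.0, 6.7, 85],
[-53.0, -8.0, 11.0, -0.0, 0.0, 6.6, 85],
[-54.0, -2.0, 12.0, -0.0, 0.0, 6.7, 85],
[-54.0, 5.0, 11.0, -0.0, 0.0, 6.6, 85],
[-53.0, 11.0, 12.0, -0.0, 0.0, 6.7, 85],
[-51.0, 17.0, 11.0, -0.0, 0.0, 6.6, 85],
[-49.0, 23.0, 12.0, -0.0, 0.0, 6.7, 85],
[-46.0, 28.0, 11.0, -0.0, 0.0, 6.6, 85],
[-41.9, 33.5, 11.6, -0.0, 0.1, 6.7, 85],
to [617. 107. 120.]
```

servo_tool:
  moves:
    - [[-48,-25,0,0,0,6.6,85],[-50,-20,0,0,0,6.6,85],[-52,-14,0,0,0,6.7,85],[-53,-8,0,0,0,6.6,85],[-54,-2,0,0,0,6.7,85],[-54,5,0,0,0,6.6,85],[-53,11,0,0,0,6.7,85],[-51,17,15,0,0,6.6,85],[-49,23,35,0,0,6.7,85],[-46,28,35,0,0,6.6,85],[-42,33,35,0,0,6.7,85],[0,0,0,0,0,0,85]]

```text
time: 1.6
tool_pos: [0.613, 0.1078, 0.1231]
tool_rot: [-0.002, 0.748, 0.663, -0.003]
contact_force: [-0.5, -0.4, 0.6]
gripper_width: 0.993
grasp_force: 0.0
```

Run:
```python
from h import *
grab('wrist','w1')
plan(((617,107,60),83.4,0,2,85),((617,107,19),83.4,0,2,85))
```

```text
from [613.4 109.5 125.3]
[-1.0, 2.0, 33.0, -0.1, 0.0, -0.1, 85],
[-1.0, 2.1, 32.3, -0.2, 0.0, -0.1, 85],
[0.0, 0.0, 21.0, 0.0, 0.0, 0.0, 85],
[0.0, 0.0, 20.0, 0.0, 0.0, 0.0, 85],
to [617. 107.  19.]
```

View pics/w1.png

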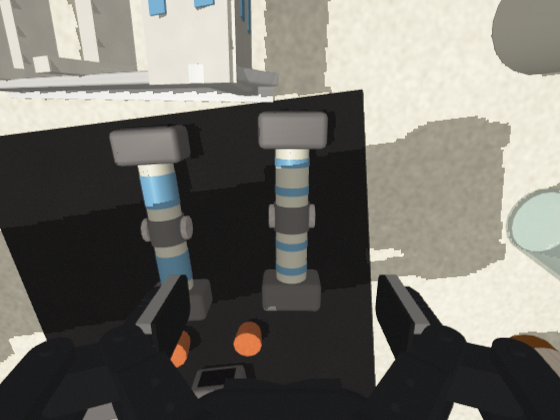

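The wrist view shows case A squarely between the fingers, with its studs at (292,217). I'll check that position before descending.

Run:
```python
from h import *
for uv in((292,217),(277,217),(308,217)): print(px('w1',*uv,.018))
print(px('w1',293,132,.026),px('w1',292,290,.026))
print([manip.state()['tool_pos'] for i in range(2)])
```

```text
[0.6198739 0.1056722 0.018    ]
[0.60861943 0.10700243 0.018     ]
[0.6318695  0.10425438 0.018     ]
[0.6273562  0.16824641 0.026     ] [0.61328553 0.04802221 0.026     ]
[array([0.61339769, 0.10945901, 0.12532537]), array([0.61339769, 0.10945901, 0.12532537])]
```

servo_tool:
  moves:
    - [[-1,4,50,0,0,0,85],[0,0,40,0,0,0,85],[0,0,15,0,0,0,85],[0,0,0,0,0,0,30],[0,0,0,0,0,0,30],[0,0,0,0,0,0,30],[0,0,0,0,0,0,30],[0,0,0,0,0,0,30],[0,0,0,0,0,0,30]]

```text
time: 2.78
tool_pos: [0.62, 0.1096, 0.0258]
tool_rot: [0.001, 0.747, 0.665, 0.002]
contact_force: [-1.0, 0.7, 5.8]
gripper_width: 0.378
grasp_force: 60.7
```

servo_tool:
  moves:
    - [[0,0,-15,0,0,0,25],[0,0,-25,0,0,0,25],[0,0,-30,0,0,0,25],[0,0,-30,0,0,0,25],[0,0,-30,0,0,0,25],[0,0,0,0,0,0,25],[0,0,0,0,0,0,25]]

```text
time: 3.65
tool_pos: [0.6173, 0.1093, 0.1518]
tool_rot: [-0.001, 0.747, 0.665, -0.001]
contact_force: [0.5, 0.6, -2.1]
gripper_width: 0.375
grasp_force: 61.9
```

Run:
```python
from h import *
a=grab('wrist','w2')['image']; b=grab('scene','s2')['image']
u,v=map(int,proj('s2',(.617,.107,.13))); b=b[max(v-75,0):v+75,max(u-75,0):u+75]
cv2.imwrite('pics/m2.png',np.hstack([cv2.resize(a,(440,330)),cv2.resize(b,(330,330))]))
s=manip.state(); print(s['contact_force'],s['ft_torque'],s['tool_pos'])
```

```text
[ 0.52614685  0.18366567 -1.81905024] [-0.02167149  0.00640179 -0.00383578] [0.61680238 0.10927892 0.15069786]
```

View pics/m2.png

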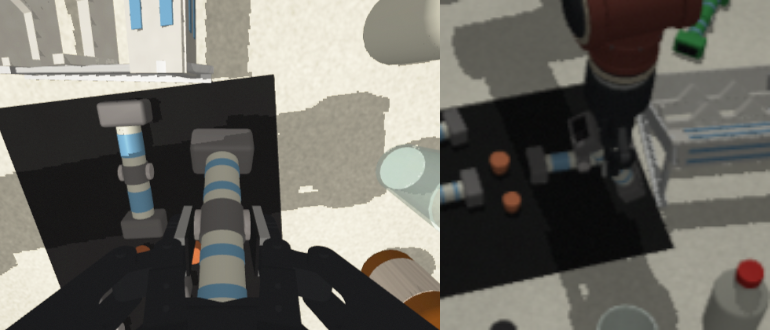

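The wrist picture shows case A hanging heavy end toward +y: the far cap at (222,150) is low and the near end is up against the gripper. Next I estimate the hang angle and where the rack header sits.

```bash
cat >> h.py <<'E'
PN=np.array([.5119,.3027,np.radians(-7.8)]); PW=np.array([.4942,-.3158,np.radians(4.9)])
E
python3 - <<'E'
from h import *
st=manip.state(); T=R.from_quat(st['tool_rot'],scalar_first=True).as_matrix(); g=st['tool_pos']-.0*T[:,2]
for th in(25,30,35,40,45,50,55,60):
    t=np.radians(th); ax=np.cos(t)*T[:,0]+np.sin(t)*T[:,2]; up=np.sin(t)*T[:,0]-np.cos(t)*T[:,2]
    o=[proj('w2',g+a*ax+b*up).round(0)*330/420 for a,b in((0,.0),(.051,.015),(.075,.015),(.039,.012))]
    print(th,*[x.round() for x in o])
inv=lambda p:( (p[0]-PN[0])*np.cos(PN[2])+(p[1]-PN[1])*np.sin(PN[2]))*1e3
for z in(.1,.12,.14,.16): print(z,[round(inv(px('top0',120+u/4.4,155+v/4.4,z))) for u,v in((200,165),(200,105))])
u=[proj('s2',rackpt(PN,sl,y,.014)).round() for sl in(-.075,.08,.11) for y in(-.1,.1)]; print(u)
E
```

```text
25 [220. 227.] [220. 134.] [220.  91.] [220. 156.]
30 [220. 227.] [220. 134.] [220.  94.] [220. 156.]
35 [220. 227.] [220. 134.] [220.  98.] [220. 156.]
40 [220. 227.] [220. 136.] [220. 102.] [220. 156.]
45 [220. 227.] [220. 138.] [220. 107.] [220. 157.]
50 [220. 227.] [220. 141.] [220. 112.] [220. 159.]
55 [220. 227.] [220. 143.] [220. 118.] [220. 160.]
60 [220. 227.] [220. 147.] [220. 124.] [220. 163.]
0.1 [82, 119]
0.12 [77, 113]
0.14 [72, 108]
0.16 [67, 102]
[array([336., 177.]), array([398., 172.]), array([347., 195.]), array([417., 189.]), array([350., 199.]), array([421., 193.])]
```

```bash
cat >> h.py <<'E'
def stud(P,lane,sl,h,phi_off,tilt,d=5):
    """TCP mm for the stud at slope coords (mm) in lane"""
    p=rackpt(P,sl/1e3,{1:.06,2:0,3:-.06}[lane],h/1e3)*1e3; phi=np.degrees(P[2])+phi_off
    return p-d*rot(phi,tilt).as_matrix()[:,2],phi
E
python3 - <<'E'
from h import *
d=np.load('pics/w2.npz'); st=manip.state(); T=R.from_quat(st['tool_rot'],scalar_first=True).as_matrix(); print('eye in tool',T.T@(d['eye']-st['tool_pos']))
a,phi=stud(PN,1,6,110,180,0); print(a,phi)
up=st['tool_pos']*1e3; up[2]=240
plan((up,83.4,0,3,25),((a[0],a[1],240),phi,0,9,25))
E
```

```text
eye in tool [ 0.07792479  0.00072328 -0.12958745]
[470.69987991 368.90402811 179.26279442] 172.2
from [616.8 109.3 150.7]
[-0.0, -0.0, -30.0, -0.1, 0.0, -0.0, 25],
[-0.0, -0.0, -30.0, -0.1, 0.0, -0.0, 25],
[-0.1, -0.2, -29.3, -0.0, 0.0, -0.0, 25],
[27.0, -19.0, -0.0, -0.0, 0.0, -9.9, 25],
[30.0, -15.0, -0.0, -0.0, 0.0, -9.9, 25],
[32.0, -9.0, -0.0, -0.0, 0.0, -9.9, 25],
[33.0, -4.0, -0.0, -0.0, 0.0, -9.9, 25],
[33.0, 2.0, -0.0, -0.0, 0.0, -9.8, 25],
[32.0, 8.0, -0.0, -0.0, -0.0, -9.9, 25],
[30.0, 13.0, -0.0, -0.0, -0.0, -9.8, 25],
[28.0, 18.0, -0.0, -0.0, -0.0, -9.9, 25],
[24.3, 22.2, -0.1, -0.0, -0.0, -9.8, 25],
to [470.7 368.9 240. ]
```

servo_tool:
  moves:
    - [[0,0,-25,0,0,0,25],[0,0,-35,0,0,0,25],[0,0,-30,0,0,0,25],[27,-19,0,0,0,-9.9,25],[30,-15,0,0,0,-9.9,25],[32,-9,0,0,0,-9.9,25],[33,-4,0,0,0,-9.9,25],[33,2,0,0,0,-9.9,25],[32,8,0,0,0,-9.9,25],[30,13,0,0,0,-9.9,25],[28,18,0,0,0,-9.8,25],[24,22,0,0,0,-9.8,25]]

```text
time: 5.25
tool_pos: [0.4708, 0.3692, 0.241]
tool_rot: [-0.001, 0.065, 0.998, -0.001]
contact_force: [0.9, 0.7, -2.7]
gripper_width: 0.378
grasp_force: 61.9
```

Run:
```python
from h import *
grab('wrist','w3')
s=manip.state(); print(s['contact_force'],s['grasp_force'],s['gripper_width'],s['joint_pos'])
t=15
w=[stud(PN,1,6,h,180,t) for h in(50,12,0)]
plan((w[0][0],172.2,t,5,25),(w[1][0],172.2,t,3,25),(w[2][0],172.2,t,2,25))
```

```text
[-1.42549974  2.68280529 -2.50638648] 61.92766070365906 0.37455581673743543 [ 0.54515493 -0.00522496  1.67900865  0.00366194  1.47102862 -0.9033517 ]
from [468.7 372.2 241. ]
[-7.0, -1.0, 23.0, -0.0, 2.9, 0.2, 25],
[-8.0, -1.0, 22.0, -0.0, 3.0, 0.1, 25],
[-9.0, -0.0, 22.0, -0.0, 2.9, 0.2, 25],
[-10.0, -1.0, 21.0, -0.0, 3.0, 0.1, 25],
[-11.6, -0.3, 21.3, -0.1, 2.9, 0.2, 25],
[-9.0, 0.0, 9.0, 0.0, 0.0, -0.0, 25],
[-9.0, 0.0, 9.0, 0.0, 0.0, -0.0, 25],
[-8.9, 0.0, 8.9, 0.1, 0.0, -0.0, 25],
[-4.0, 0.0, 4.0, -0.0, 0.0, -0.0, 25],
[-4.4, 0.0, 4.5, -0.0, 0.0, -0.0, 25],
to [526.4 361.2  83.8]
```

View pics/w3.png

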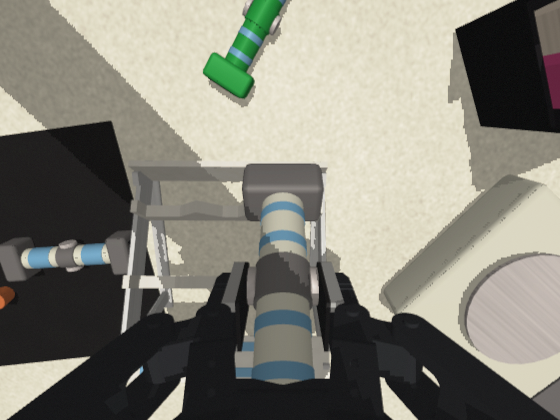

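The wrist view shows the case hanging, heavy cap at (283,190) on the robot's side, over the narrow rack's outer lane and square with the ledge. Lowering now.

servo_tool:
  moves:
    - [[-6,-1,22,0,3,0.1,25],[-8,0,22,0,3,0.1,25],[-9,0,22,0,3,0.2,25],[-10,0,21,0,3,0.1,25],[-11,0,21,0,3,0,25],[-9,0,9,0,0,0,25],[-9,0,9,0,0,0,25],[-9,0,9,0,0,0,25],[0,0,0,0,0,0,25]]

```text
time: 6.42
tool_pos: [0.522, 0.3603, 0.0966]
tool_rot: [-0.131, 0.071, 0.989, 0.008]
contact_force: [-3.7, 1.0, -3.4]
gripper_width: 0.378
grasp_force: 61.7
```

Run:
```python
from h import *
grab('wrist','w4')
s=manip.state(); print(s['tool_pos'],s['contact_force'],s['ft_torque'],s['grasp_force'],s['gripper_width'])
w=[stud(PN,1,6,h,180,15) for h in(12,0)]
plan((w[1][0],172.2,15,2,25))
```

```text
[0.521772   0.36032559 0.09696699] [-3.52069031  1.3909875  -3.84929625] [ 0.08203457  0.36441973 -0.08660168] 61.59416913986206 0.3789486954231002
from [521.8 360.3  97. ]
[-4.0, 1.0, 6.0, -0.0, -0.1, -0.2, 25],
[-3.8, 0.6, 5.5, -0.0, -0.0, -0.2, 25],
to [526.5 361.2  83.8]
```

View pics/w4.png

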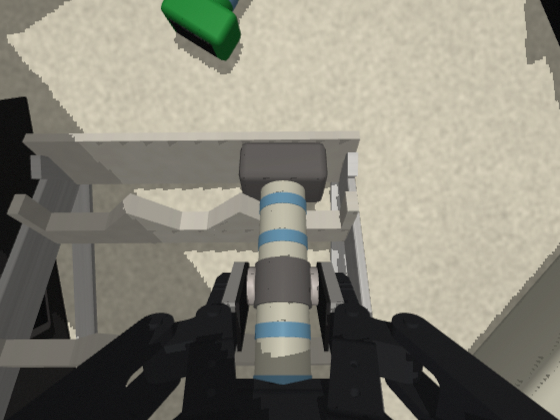

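The heavy cap is just inside the ledge at (283,170), and the tube lies between the tooth at (240,205) and the side wall, about 3 mm toward the tooth. Continuing down with a small sideways correction.

servo_tool:
  moves:
    - [[-3,1.5,5,0,0,0,25],[-3,1.5,5,0,0,0,25],[-2,0,3,0,0,0,25],[0,0,0,0,0,0,25]]

```text
time: 6.98
tool_pos: [0.5269, 0.364, 0.0878]
tool_rot: [-0.132, 0.07, 0.989, 0.01]
contact_force: [-12.0, -1.4, 16.5]
gripper_width: 0.374
grasp_force: 63.6
```

Run:
```python
from h import *
a=grab('wrist','w5')['image']; b=grab('scene','s5')['image'][140:230,320:440]
cv2.imwrite('pics/m5.png',np.hstack([cv2.resize(a,(400,300)),cv2.resize(b,(400,300),interpolation=cv2.INTER_CUBIC)]))
s=manip.state(); print(s['tool_pos'],s['contact_force'],s['ft_torque'],s['grasp_force'],s['gripper_width'])
print(stud(PN,1,0,0,180,15))
```

```text
[0.52687348 0.36402438 0.08780964] [-11.6466585   -0.90024696  16.64937515] [-0.28511106  2.49240763  0.23760836] 63.595701456069946 0.3734457149108505
(array([521.3250564 , 361.96924155,  80.82962913]), np.float64(172.2))
```

View pics/m5.png

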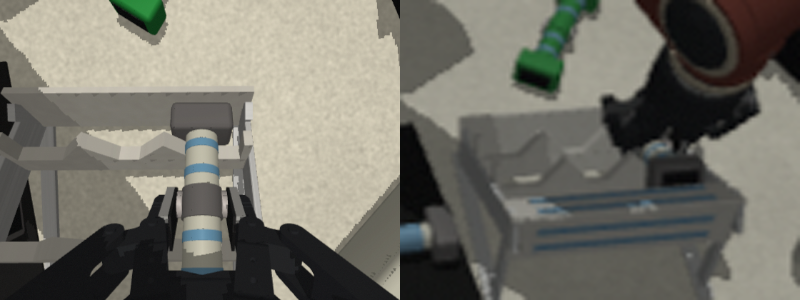

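Contact is along the slope normal, at about 20 N, so the tube is on the comb. I'll ease up 2 mm and slide down the slope toward the ledge.

servo_tool:
  moves:
    - [[1.5,-1,-1.5,0,0,0,25],[2,0,2,0,0,0,25],[2,0,2,0,0,0,25],[2,0,2,0,0,0,25],[0,0,0,0,0,0,25]]

```text
time: 7.7
tool_pos: [0.5225, 0.3648, 0.0855]
tool_rot: [-0.126, 0.071, 0.989, 0.012]
contact_force: [0.0, 0.6, 9.3]
gripper_width: 0.381
grasp_force: 63.3
```

servo_tool:
  moves:
    - [[0,0,0,0,0,0,44],[0,0,0,0,0,0,44],[0,0,0,0,0,0,44],[5,0,-18,0,0,0,44],[7,0,-28,0,0,0,44],[10,0,-40,0,-5,0,44],[8,0,-40,0,-10,0,44],[0,0,0,0,0,0,44]]

```text
time: 8.7
tool_pos: [0.5201, 0.365, 0.2178]
tool_rot: [0.005, 0.071, 0.997, 0.003]
contact_force: [-0.0, -0.5, 0.1]
gripper_width: 0.516
grasp_force: 0.0
```

Run:
```python
from h import *
a=grab('wrist','w6')['image']; b=grab('top','t6')['image'][160:270,115:355]
cv2.imwrite('pics/m6.png',np.vstack([cv2.resize(a,(360,270)),cv2.resize(b,(720,330),interpolation=cv2.INTER_CUBIC)[:,:]]) if 0 else np.vstack([cv2.copyMakeBorder(cv2.resize(a,(360,270)),0,0,0,360,0),cv2.resize(b,(720,330),interpolation=cv2.INTER_CUBIC)]))
print(manip.state()['joint_pos'])
p=manip.state()['tool_pos']*1e3
plan(((522,108.5,190),87,0,11,85))
```

```text
[ 4.93378267e-01  9.42022205e-02  1.62558186e+00 -4.01940982e-04
  1.42063372e+00 -9.34187883e-01]
from [519.2 363.3 211.8]
[-4.0, -23.0, 2.0, 0.0, 0.0, 7.7, 85],
[-7.0, -22.0, 2.0, 0.0, 0.0, 7.7, 85],
[-9.0, -21.0, 2.0, 0.0, 0.0, 7.7, 85],
[-12.0, -20.0, 2.0, 0.0, 0.0, 7.7, 85],
[-15.0, -18.0, 2.0, 0.0, 0.0, 7.7, 85],
[-17.0, -16.0, 2.0, 0.0, 0.0, 7.7, 85],
[-19.0, -13.0, 2.0, 0.0, 0.0, 7.7, 85],
[-21.0, -11.0, 2.0, 0.0, 0.0, 7.7, 85],
[-22.0, -8.0, 2.0, 0.0, -0.0, 7.7, 85],
[-22.0, -5.0, 2.0, 0.0, -0.0, 7.7, 85],
[-22.8, -1.1, 1.8, 0.1, -0.0, 7.8, 85],
to [522.  108.5 190. ]
```

View pics/m6.png

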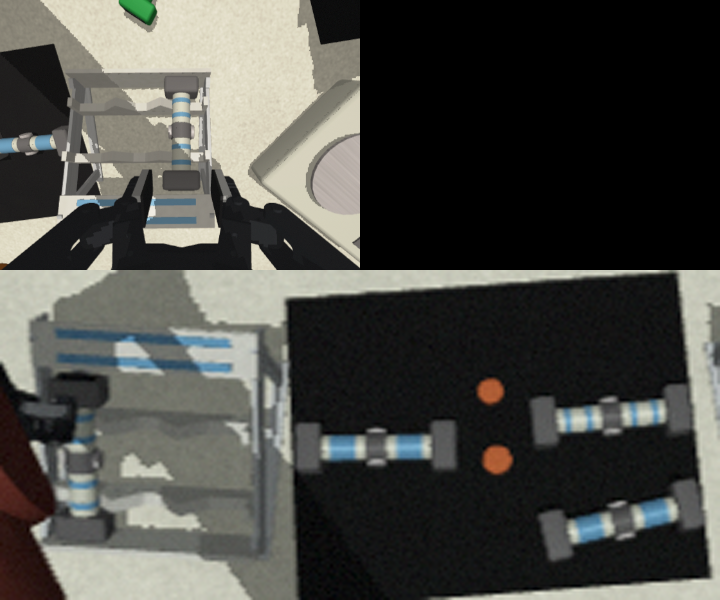

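Case A rests in narrow lane 1 with its heavy cap at the ledge, tube on both combs. The other three cases have not moved: B at (376,447), C at (611,415) and D at (622,520) in the lower panel. Case B is next.

servo_tool:
  moves:
    - [[-4,-23,0,0,0,7.7,85],[-7,-22,0,0,0,7.7,85],[-9,-21,0,0,0,7.7,85],[-12,-20,0,0,0,7.7,85],[-15,-18,0,0,0,7.7,85],[-17,-16,0,0,0,7.7,85],[-19,-13,2,0,0,7.7,85],[-21,-11,15,0,0,7.7,85],[-22,-8,20,0,0,7.7,85],[-22,-5,20,0,0,7.7,85],[-23,-1,30,0,0,7.7,85],[0,0,0,0,0,0,85]]

```text
time: 10.3
tool_pos: [0.5192, 0.1062, 0.1187]
tool_rot: [-0.003, 0.726, 0.688, -0.004]
contact_force: [-0.1, 0.6, -0.3]
gripper_width: 0.995
grasp_force: 0.0
```

```bash
cat >> h.py <<'E'
def cases(f):
    """cases on the mat in a saved top frame: centre mm, direction deg"""
    im=cv2.imread('pics/'+f+'.png').astype(int); g=im.max(2)
    poly=np.array([proj('top0',(x,y,.003)) for x,y in((.66,.185),(.66,-.165),(.385,-.185),(.385,.185))]).astype(np.int32)
    m=np.zeros(g.shape,np.uint8); cv2.fillPoly(m,[poly],1)
    b=((g>50)&(m>0)&~((im[:,:,2]-im[:,:,0])>50)).astype(np.uint8)
    for c_ in cv2.findContours(b,cv2.RETR_EXTERNAL,cv2.CHAIN_APPROX_NONE)[0]:
        if cv2.contourArea(c_)<300: continue
        bx=cv2.boxPoints(cv2.minAreaRect(c_)); Q=np.array([px(f,*q,.022)[:2] for q in bx]); e=Q[1]-Q[0],Q[2]-Q[1]
        l=max(e,key=np.linalg.norm); l=l if l[1]>0 else -l
        print('case',(Q.mean(0)*1e3).round(1),'dir',np.degrees(np.arctan2(l[1],l[0])).round(1),[round(np.linalg.norm(k)*1e3) for k in e])
def widths(f):
    im=cv2.imread('pics/'+f+'.png').astype(int); b=(im.max(2)>110)
    for v in range(100,400,20):
        r=b[v,200:360]; k=80
        x=[i for i in range(160) if r[i]]; print(v,(min(x)+200,max(x)+200,len(x)) if x else None, im[v,280].tolist())
E
python3 - <<'E'
from h import *
grab('top','t7'); cases('top0'); print(); cases('t6'); print(); cases('t7')
st=manip.state()['tool_pos']
print('w2'); widths('w2')
plan(((522,108.5,20),87,0,4,85))
E
```

```text
case [ 438.7 -108.6] dir 98.9 [140, 45]
case [525.5 109.8] dir 87.1 [147, 43]
case [ 538.  -104.2] dir 90.0 [133, 44]
case [621.6 110.1] dir 83.1 [42, 150]

case [ 438.3 -108. ] dir 98.9 [141, 45]
case [524.2 109.9] dir 87.0 [147, 46]
case [ 538.1 -104.6] dir 91.4 [135, 47]

case [ 438.3 -108.4] dir 98.9 [140, 45]
case [ 538.  -103.9] dir 90.0 [133, 44]
case [521.1 121.7] dir 0.1 [134, 274]
w2
100 (200, 359, 113) [222, 237, 241]
120 (350, 359, 10) [35, 35, 35]
140 (351, 359, 9) [34, 35, 36]
160 (353, 359, 7) [28, 28, 30]
180 (354, 359, 6) [70, 72, 75]
200 (264, 359, 42) [126, 135, 133]
220 (261, 359, 48) [126, 139, 141]
240 (261, 359, 46) [126, 129, 122]
260 (358, 359, 2) [70, 73, 76]
280 (247, 359, 17) [69, 72, 75]
300 (248, 359, 60) [126, 139, 141]
320 (247, 307, 58) [123, 105, 74]
340 (255, 310, 56) [125, 138, 140]
360 (254, 311, 58) [125, 126, 118]
380 (266, 298, 33) [125, 137, 141]
from [520.6 107.1 120.9]
[0.0, 0.0, 25.0, -0.1, 0.0, 0.0, 85],
[1.0, 1.0, 25.0, -0.1, 0.0, 0.0, 85],
[0.0, 0.0, 25.0, -0.1, 0.0, 0.0, 85],
[0.6, 0.7, 25.9, -0.0, 0.1, 0.0, 85],
to [522.  108.5  20. ]
```

servo_tool:
  moves:
    - [[1,1,45,0,0,0,85],[0,0,40,0,0,0,85],[0,0,17,0,0,0,85],[0,0,0,0,0,0,25],[0,0,0,0,0,0,25],[0,0,0,0,0,0,25],[0,0,0,0,0,0,25],[0,0,0,0,0,0,25]]

```text
time: 11.35
tool_pos: [0.5249, 0.1089, 0.0237]
tool_rot: [0.001, 0.725, 0.689, 0.001]
contact_force: [-1.0, -0.4, 6.9]
gripper_width: 0.379
grasp_force: 60.9
```

servo_tool:
  moves:
    - [[0,0,-15,0,0,0,25],[0,0,-25,0,0,0,25],[0,0,-30,0,0,0,25],[0,0,-30,0,0,0,25],[0,0,-30,0,0,0,25],[0,0,-30,0,0,0,25],[0,0,-30,0,0,0,25],[0,0,0,0,0,0,25]]

```text
time: 12.35
tool_pos: [0.5244, 0.109, 0.2146]
tool_rot: [0.002, 0.725, 0.689, 0.002]
contact_force: [0.2, 0.6, -3.1]
gripper_width: 0.378
grasp_force: 62.8
```

Run:
```python
from h import *
grab('wrist','w8'); widths('w8'); s=manip.state(); print(s['tool_pos'],s['ft_torque'],s['contact_force'])
for o in(0,180): 
    a,phi=stud(PW,1,6,110,o,0); print(o,a,phi)
```

```text
100 (200, 349, 150) [214, 231, 236]
120 None [35, 35, 37]
140 None [34, 34, 37]
160 None [36, 38, 38]
180 None [24, 23, 23]
200 None [24, 23, 25]
220 None [22, 21, 24]
240 (200, 267, 68) [74, 76, 79]
260 None [26, 26, 27]
280 None [29, 28, 29]
300 None [32, 32, 32]
320 None [30, 29, 31]
340 None [71, 74, 76]
360 (287, 314, 24) [34, 35, 36]
380 (293, 303, 11) [34, 34, 37]
[0.52328834 0.10890855 0.21220588] [0.0765172  0.06792025 0.02811317] [-0.27976982 -0.23155368 -2.9045298 ]
0 [ 439.45315535 -260.27337365  179.26279442] 4.9
180 [ 439.45315535 -260.27337365  179.26279442] 184.9
```

Run:
```python
from h import *
im=cv2.resize(cv2.imread('pics/w8.png'),(70,35),interpolation=cv2.INTER_AREA).astype(int)
for r in im:
    print(''.join('B' if p[0]-p[2]>25 else '#' if p.max()>150 else '+' if p.max()>95 else 'o' if p.max()>55 else '.' if p.max()>30 else ' ' for p in r))
```

```text
####################++++####+#########+#######B###BB##################
####################++++####+#########+######BB###BB##################
####################++++####+#########+######BB###BB#################+
####################++++####+################BB###B#################++
####################+++#####+######################################+++
###################################################################+++
###################################################################+++
###########################################++++++####################+
######################################++++++++ooooo...################
#################+ooooo...............................################
#################.....................................################
#################o................................   .################
#################+.....................              o################
##################..................                 o################
##################.......                            o################
##################o                
[... 684 characters left out ...]
############...ooo.                ooo.....###########+++++++
##################o.....ooo.................ooo..  .+#########++#####+
################o      .ooooooooooooooooooooooo.      +########+######
##############o       ...oooooooooooo+oooooooo..        o###########++
############o      .....     .......##+...     .....      o########+++
##########o      o......  .  .......+#++..     ......o      o######+++
########o      .+o....o        .....o+o .      ......++       o######+
######o        ..    +#   .                 .  ..     .         o#####
####o              .###                        .##+               o###
##o               .###+                        .####.               o#
```

The near (light) cap fills the lower centre of the wrist view, so B's heavy end is toward −y; the wrist torque agrees. It goes into wide lane 3 with the tool at φ = 4.9°.

Run:
```python
from h import *
a,phi=stud(PW,3,6,110,0,0,8); print(a)
p=manip.state()['tool_pos']*1e3
plan(((p[0]-10,p[1]-45,235),80,0,2,25),((a[0],a[1],245),phi,0,10,25))
```

```text
[ 449.70318612 -379.83480919  182.26279442]
from [523.3 108.9 212.2]
[-23.0, -4.0, -11.0, 0.1, 0.0, 3.5, 25],
[-22.6, -2.3, -11.8, 0.0, 0.0, 3.6, 25],
[-45.0, 1.0, -1.0, 0.0, 0.0, 7.5, 25],
[-44.0, 7.0, -1.0, 0.0, 0.0, 7.5, 25],
[-43.0, 13.0, -1.0, 0.0, 0.0, 7.5, 25],
[-41.0, 19.0, -1.0, 0.0, 0.0, 7.5, 25],
[-38.0, 24.0, -1.0, 0.0, 0.0, 7.5, 25],
[-35.0, 28.0, -1.0, 0.0, 0.0, 7.5, 25],
[-30.0, 33.0, -1.0, 0.0, 0.0, 7.5, 25],
[-26.0, 36.0, -1.0, 0.0, 0.0, 7.5, 25],
[-21.0, 40.0, -1.0, 0.0, 0.0, 7.5, 25],
[-15.9, 41.8, -0.7, 0.0, 0.0, 7.6, 25],
to [ 449.7 -379.8  245. ]
```

servo_tool:
  moves:
    - [[-23,-4,-11,0,0,3.5,25],[-23,-2,-12,0,0,3.6,25],[-45,1,-2,0,0,7.5,25],[-44,7,-2,0,0,7.5,25],[-43,13,-2,0,0,7.5,25],[-41,19,-1,0,0,7.5,25],[-38,24,-1,0,0,7.5,25],[-35,28,-1,0,0,7.5,25],[-30,33,-1,0,0,7.5,25],[-26,36,0,0,0,7.5,25],[-21,40,0,0,0,7.5,25],[-16,41,0,0,0,7.6,25]]

```text
time: 13.9
tool_pos: [0.4483, -0.3801, 0.2419]
tool_rot: [-0.001, 0.999, 0.04, -0.001]
contact_force: [-0.2, 0.3, -2.5]
gripper_width: 0.371
grasp_force: 62.8
```

Run:
```python
from h import *
s=manip.state(); print(s['contact_force'],s['grasp_force'],s['gripper_width'],s['joint_pos'].round(2))
t=-15
w=[stud(PW,3,7,h,0,t,8) for h in(50,12)]
plan((w[0][0],w[0][1],t,5,25),(w[1][0],w[1][1],t,3,25))
```

```text
[-0.17709933  0.34378001 -2.54716829] 62.76491045951843 0.3714959034438396 [-0.83 -0.03  1.7  -0.    1.47  0.66]
from [ 448.3 -380.1  241.9]
[7.0, 0.0, 22.0, -0.0, -3.0, -0.1, 25],
[8.0, 0.0, 22.0, -0.0, -3.0, -0.0, 25],
[9.0, 0.0, 21.0, -0.1, -2.9, -0.1, 25],
[10.0, 0.0, 21.0, -0.0, -3.0, -0.0, 25],
[12.0, 0.0, 20.7, -0.1, -2.9, -0.1, 25],
[9.0, 0.0, 9.0, 0.0, -0.0, 0.0, 25],
[9.0, 0.0, 9.0, 0.0, -0.0, 0.0, 25],
[8.8, 0.0, 8.9, 0.0, -0.0, 0.0, 25],
to [ 501.4 -375.4   97.6]
```

servo_tool:
  moves:
    - [[7,0,22,0,-3,0,25],[8,0,22,0,-3,0,25],[9,0,21,0,-3,0,25],[10,0,21,0,-3,0,25],[12,0,21,0,-3,0,25],[9,0,9,0,0,0,25],[9,0,9,0,0,0,25],[9,0,9,0,0,0,25],[0,0,0,0,0,0,25]]

```text
time: 15.02
tool_pos: [0.5022, -0.3779, 0.1024]
tool_rot: [0.009, 0.99, 0.042, -0.132]
contact_force: [-6.2, -4.1, 2.9]
gripper_width: 0.376
grasp_force: 63.3
```

Run:
```python
from h import *
a=grab('wrist','w9')['image']; b=grab('scene','s9')['image'][170:290,100:240]; d=grab('top','t9')['image'][150:270,330:450]
cv2.imwrite('pics/m9.png',np.hstack([cv2.resize(x,(266,266),interpolation=cv2.INTER_CUBIC) for x in(a,b,d)]))
s=manip.state(); print(s['contact_force'],s['ft_torque'],s['tool_pos'])
```

```text
[-5.7318395  -5.68568459  1.66831422] [-0.96989373  0.78203068  0.56222466] [ 0.50226551 -0.37795895  0.10239477]
```

View pics/m9.png

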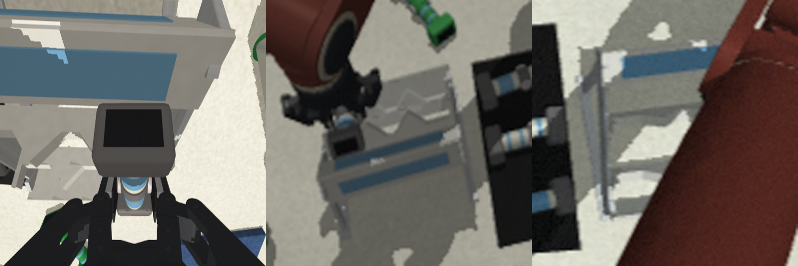

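The wrist view shows the case centred in the gripper, but the header's right end at (235,35) seems farther right than lane 3 should give. I'll check that against the rack model.

Run:
```python
from h import *
def rp(P,x,y,z): return np.array([P[0]+x*np.cos(P[2])-y*np.sin(P[2]),P[1]+x*np.sin(P[2])+y*np.cos(P[2]),z])
k=np.array([266/560,266/420])
for z in(.12,.14):
  for x in(.075,.11): print(z,x,[ (proj('w9',rp(PW,x,y,z))*k).round() for y in(-.1,-.06,.1)])
for sl in(.03,.042): print('tips',[(proj('w9',rackpt(PW,sl,y,h))*k).round() for y,h in((-.03,.01),(-.06,-.012),(-.1,-.012))])
st=manip.state(); d=st['tool_pos']-rackpt(PW,0,-.06,0); w=PW[2]
dx=d[0]*np.cos(w)+d[1]*np.sin(w); dy=-d[0]*np.sin(w)+d[1]*np.cos(w); print('s,y,h mm',1e3*(dx*c+d[2]*s),1e3*dy,1e3*(-dx*s+d[2]*c))
a=cv2.imread('pics/w9.png')[0:300,:]; cv2.imwrite('pics/z9.png',a)
# header in top0 vs model: refit wide rack from comb bar ends
```

```text
0.12 0.075 [array([194., 102.]), array([127., 102.]), array([-145.,  103.])]
0.12 0.11 [array([210.,  10.]), array([126.,  10.]), array([-219.,   10.])]
0.14 0.075 [array([208., 124.]), array([126., 124.]), array([-207.,  126.])]
0.14 0.11 [array([233.,  13.]), array([124.,  13.]), array([-326.,   13.])]
tips [array([ 96., 164.]), array([130., 135.]), array([171., 134.])]
tips [array([ 93., 158.]), array([129., 127.]), array([174., 126.])]
s,y,h mm 15.558694763793946 -2.6207129827426083 21.495243373061875
```

The model agrees with the picture once the header stands at z ≈ 0.14. The stud is at slope +10 mm, so the heavy cap is catching on the lower bar. I'll lift a little, move down the slope, then lower again.

servo_tool:
  moves:
    - [[-7,0,-7,0,0,0,25],[-3,1,3,0,0,0,25],[-3,1,3,0,0,0,25],[0,0,0,0,0,0,25]]

```text
time: 15.68
tool_pos: [0.4897, -0.3776, 0.1033]
tool_rot: [0.005, 0.99, 0.042, -0.132]
contact_force: [-2.2, 0.1, -3.3]
gripper_width: 0.379
grasp_force: 62.7
```

```bash
cat >> h.py <<'E'
def where(P,lane,d=8):
    st=manip.state(); T=R.from_quat(st['tool_rot'],scalar_first=True).as_matrix()
    p=st['tool_pos']+d/1e3*T[:,2]; q=p-rackpt(P,0,{1:.06,2:0,3:-.06}[lane],0); w=P[2]
    dx=q[0]*np.cos(w)+q[1]*np.sin(w); dy=-q[0]*np.sin(w)+q[1]*np.cos(w)
    F=st['contact_force']; fx=F[0]*np.cos(w)+F[1]*np.sin(w)
    print('stud s,y,h',(1e3*np.array([dx*c+q[2]*s,dy,-dx*s+q[2]*c])).round(1),'F s,y,h',np.round([fx*c+F[2]*s,-F[0]*np.sin(w)+F[1]*np.cos(w),-fx*s+F[2]*c],1),'grip',round(st['grasp_force']),st['gripper_width'].round(3),'t',st['time'])
E
python3 -c "
from h import *
where(PW,3)"
```

```text
Traceback (most recent call last):
  File "h.py", line 51, in where
    print('stud s,y,h',(1e3*np.array([dx*c+q[2]*s,dy,-dx*s+q[2]*c])).round(1),'F s,y,h',np.round([fx*c+F[2]*s,-F[0]*np.sin(w)+F[1]*np.cos(w),-fx*s+F[2]*c],1),'grip',round(st['grasp_force']),st['gripper_width'].round(3),'t',st['time'])
                                                                                                                                                                                              ^^^^^^^^^^^^^^^^^^^^^^^^^
AttributeError: 'float' object has no attribute 'round'
```

```bash
sed -i "s/st\['gripper_width'\].round(3)/round(st['gripper_width'],3)/" h.py
python3 -c "
from h import *
where(PW,3)"
```

```text
stud s,y,h [-0.5 -1.1 22.9] F s,y,h [-3.5  0.3 -1.8] grip 63 0.379 t 15.675
```

servo_tool:
  moves:
    - [[5,0,4,0,0,0,25],[4,0,4,0,0,0,25],[3,0,3,0,0,0,25],[2,0,2,0,0,0,25],[0,0,0,0,0,0,25]]

```text
time: 16.3
tool_pos: [0.5013, -0.3771, 0.0884]
tool_rot: [0.006, 0.991, 0.042, -0.13]
contact_force: [-1.5, 1.4, -2.1]
gripper_width: 0.382
grasp_force: 62.9
```

```bash
python3 -c "
from h import *
where(PW,3)"
```

```text
stud s,y,h [ 2.1 -1.7  4.1] F s,y,h [-2.2  1.5 -1.1] grip 63 0.382 t 16.3
```

servo_tool:
  moves:
    - [[2,0,2,0,0,0,25],[1,0,1,0,0,0,25],[1,0,1,0,0,0,25],[0,0,0,0,0,0,25]]

```text
time: 16.8
tool_pos: [0.5021, -0.3774, 0.086]
tool_rot: [0.006, 0.99, 0.042, -0.133]
contact_force: [-10.6, 4.3, 10.7]
gripper_width: 0.38
grasp_force: 64.1
```

```bash
python3 -c "
from h import *
where(PW,3)"
```

```text
stud s,y,h [ 1.6 -2.1  1.8] F s,y,h [-3.5  5.2 14.4] grip 64 0.38 t 16.8
```

servo_tool:
  moves:
    - [[-1.5,-2,-1.5,0,0,0,25],[-1.5,0,1.5,0,0,0,25],[-1,0,1,0,0,0,25],[0,0,0,0,0,0,25]]

```text
time: 17.3
tool_pos: [0.5011, -0.3767, 0.0858]
tool_rot: [0.008, 0.991, 0.042, -0.129]
contact_force: [0.7, -0.5, 5.9]
gripper_width: 0.378
grasp_force: 63.7
```

```bash
python3 -c "
from h import *
where(PW,3)"
```

```text
stud s,y,h [ 0.7 -1.3  2. ] F s,y,h [ 3.5 -0.6  4.8] grip 64 0.378 t 17.3
```

servo_tool:
  moves:
    - [[0,0,0,0,0,0,44],[0,0,0,0,0,0,44],[0,0,0,0,0,0,44],[-5,0,-18,0,0,0,44],[-7,0,-28,0,0,0,44],[-10,0,-40,0,5,0,44],[-8,0,-40,0,10,0,44],[0,0,0,0,0,0,44]]

```text
time: 18.3
tool_pos: [0.5003, -0.3776, 0.2208]
tool_rot: [0.005, 0.999, 0.042, 0.004]
contact_force: [-0.3, -0.6, -0.1]
gripper_width: 0.515
grasp_force: 0.0
```

```bash
sed -i 's/(.66,-.165),(.385,-.185)/(.66,-.18),(.385,-.2)/' h.py
python3 - <<'E'
from h import *
grab('top','t10'); cases('t10'); grab('wrist','w10')
im=cv2.resize(cv2.imread('pics/w10.png'),(70,30),interpolation=cv2.INTER_AREA).astype(int)
for r in im:
    print(''.join('B' if p[0]-p[2]>25 else '#' if p.max()>150 else '+' if p.max()>95 else 'o' if p.max()>55 else '.' if p.max()>30 else ' ' for p in r))
plan(((438,-112,200),98.8,0,10,85))
E
```

```text
case [ 422.  -116.7] dir 97.1 [157, 93]
case [ 538. -111.] dir 91.2 [149, 47]
............###############+++++++++++++++++######################++++
............#############++++++#+++++++++++++###################++++++
......o.....####+++++++++++++++++++++++++++++++##############+++++++++
...o+++o....+###++++++++++++++++++++++++++++++############++++++++++++
...############++++++++++#####+++++++++++++++###########++++++++++++##
....#####BBBBBBBBBBBBBBBBBBBBBB++++++++++++++#########+++++++++++#####
.....#####BBBBBBBBBBBBBBBBBBBBBBBBBBBBB++++++########+++++++++########
.   ..####BBBBBBBBBBBBBBBBBBBBBBBBBBBBB+++++#########+++++++##########
+++oooo##+++o#++++++++++#+####+++++++++++++###########++++++##########
++#B#B#+#+ooo++++++++++++++++++o.     .+#+#############++++++#########
o++oooo++++o+++++++++++++++++++oooooooo+++##############++++++########
..........o++++++++++++++++++++oooooooo+++###############+++++########
.....     o++++++++++++++###+++++++++###+################+ooo++#######
...       .oooo+++++++++######++#+BBB#####################+++o++######
.       .....ooo+++++####+##
[... 854 characters left out ...]
############+      ..... .      .B######
#####+.      .o    .##       ....o++oo....      .BB... ..       o#####
###+.             o###                          .BBB.             .+##
+o               +####                          .BBBB.              .+
from [ 499.5 -375.6  214.9]
[-4.0, -27.0, 1.0, 0.0, 0.0, -9.4, 85],
[1.0, -27.0, 1.0, 0.0, 0.0, -9.4, 85],
[5.0, -27.0, 2.0, 0.0, 0.0, -9.4, 85],
[9.0, -25.0, 1.0, 0.0, 0.0, -9.4, 85],
[13.0, -24.0, 2.0, 0.0, 0.0, -9.4, 85],
[17.0, -21.0, 1.0, 0.0, 0.0, -9.4, 85],
[20.0, -18.0, 2.0, 0.0, 0.0, -9.4, 85],
[23.0, -15.0, 1.0, 0.0, 0.0, -9.4, 85],
[25.0, -10.0, 2.0, 0.0, 0.1, -9.4, 85],
[26.0, -6.7, 1.1, 0.1, 0.1, -9.4, 85],
to [ 438. -112.  200.]
```

servo_tool:
  moves:
    - [[-4,-27,0,0,0,-9.4,44],[1,-27,0,0,0,-9.4,60],[5,-27,0,0,0,-9.4,85],[9,-25,0,0,0,-9.4,85],[13,-24,0,0,0,-9.4,85],[17,-21,0,0,0,-9.4,85],[20,-18,0,0,0,-9.4,85],[23,-15,15,0,0,-9.4,85],[25,-10,30,0,0,-9.4,85],[26,-7,30,0,0,-9.4,85],[0,0,20,0,0,0,85],[0,0,0,0,0,0,85]]

```text
time: 19.9
tool_pos: [0.4356, -0.1102, 0.1146]
tool_rot: [-0.003, 0.65, 0.76, -0.002]
contact_force: [-0.4, -0.2, -0.2]
gripper_width: 0.991
grasp_force: 0.0
```

Run:
```python
from h import *
grab('wrist','w11'); im=cv2.imread('pics/w11.png'); print(manip.state()['tool_pos'])
# predicted stud/caps pixels in the wrist view and colours there
C=np.array([.4373,-.1133,.026]); dd=np.array([np.cos(np.radians(98.7)),np.sin(np.radians(98.7)),0])
for a in(-.063,-.04,0,.04,.063): u=proj('w11',C+a*dd); print(a,u.round(),im[int(u[1]),int(u[0])] if 0<u[1]<420 else '')
v=int(proj('w11',C+.04*dd)[1]); print('tube row',v,''.join('#' if p.max()>80 else '.' for p in im[v,180:380:4]))
v=int(proj('w11',C)[1]); print('mid row',v,''.join('#' if p.max()>50 else '.' for p in im[v,180:380:4]))
u=int(proj('w11',C)[0]); print('col',u,''.join('B' if int(p[0])-int(p[2])>25 else '#' if p.max()>90 else 'o' if p.max()>50 else '.' for p in im[60:380:5,u]))
plan(((437.5,-113,18),98.8,0,3,85))
```

```text
[ 0.43681565 -0.11097556  0.11636049]
-0.063 [284. 304.] [118 124 129]
-0.04 [285. 278.] [218 186 130]
0 [285. 228.] [74 75 78]
0.04 [285. 172.] [134 114  81]
0.063 [286. 137.] [77 79 82]
tube row 171 #########..............########...................
mid row 227 ########.............############.................
col 284 ............oooooooo##BBBBBBB###ooooo###BBBBBB##################
from [ 436.8 -111.   116.4]
[-1.0, 0.0, 33.0, -0.1, -0.0, 0.0, 85],
[-1.0, 0.0, 33.0, -0.1, -0.0, 0.1, 85],
[-0.2, 0.6, 32.4, -0.0, -0.1, 0.0, 85],
to [ 437.5 -113.    18. ]
```

servo_tool:
  moves:
    - [[-1,0,40,0,0,0,85],[-1,0,40,0,0,0,85],[0,0,17,0,0,0,85],[0,0,0,0,0,0,25],[0,0,0,0,0,0,25],[0,0,0,0,0,0,25],[0,0,0,0,0,0,25],[0,0,0,0,0,0,25]]

```text
time: 20.95
tool_pos: [0.4395, -0.1145, 0.0228]
tool_rot: [0.002, 0.65, 0.76, 0.0]
contact_force: [-0.7, -0.6, 6.6]
gripper_width: 0.377
grasp_force: 60.5
```

servo_tool:
  moves:
    - [[0,0,-15,0,0,0,25],[0,0,-25,0,0,0,25],[0,0,-30,0,0,0,25],[0,0,-30,0,0,0,25],[0,0,-30,0,0,0,25],[0,0,-30,0,0,0,25],[0,0,-35,0,0,0,25],[0,0,-20,0,0,0,25],[0,0,0,0,0,0,25],[0,0,0,0,0,0,25]]

```text
time: 22.2
tool_pos: [0.4372, -0.1132, 0.2342]
tool_rot: [-0.001, 0.65, 0.76, -0.001]
contact_force: [0.6, 0.4, -2.2]
gripper_width: 0.382
grasp_force: 62.9
```

```bash
cat >> h.py <<'E'
def asc(f,w=70,h=30,box=None):
    im=cv2.imread('pics/'+f+'.png')
    if box: im=im[box[1]:box[3],box[0]:box[2]]
    im=cv2.resize(im,(w,h),interpolation=cv2.INTER_AREA).astype(int)
    for r in im: print(''.join('B' if p[0]-p[2]>25 else '#' if p.max()>150 else '+' if p.max()>95 else 'o' if p.max()>55 else '.' if p.max()>30 else ' ' for p in r))
E
python3 - <<'E'
from h import *
grab('wrist','w12'); asc('w12')
s=manip.state(); print(s['tool_pos'],s['ft_torque'],s['contact_force'],s['grasp_force'])
grab('top','t12'); cases('t12')
E
```

```text
###############################+......................................
###############################o......................................
###############################. ....................................+
##############################+    .................................o#
##############################+      ...............................##
##############################o        .....+##+......o............+##
##############################o          ...+##+....o###..........o###
##############################.              .......o##o..........####
#############################+                  .................+####
#############################+               .oooooo.............#####
#############################+..........     .o++oo. ...........######
#############################+oooooooooo.     +##o.      ......o######
#############################ooooooooooo.    .###...       ....#######
#############################.ooo+++++oo.   .o++o           ..########
#############################..ooBBBBBoo.   .+ooo           .o########
############################+...oBB
[... 502 characters left out ...]
 .   .+##ooo+#################
################o.            o+BBBBBBB#.            .+###############
#############+o      ...     .++BBBBBBB#+.     ..       o#############
###########+.      .....  .  ##+BBBBBBB##+     .....      o+##########
#########o      o+......  .  +#+BBBBBBB+#o     ......+.     .+########
######+o       .o  ...#.     .....ooo....      o+... .o        o######
####+.              +##                        o#Bo              o+###
##o               .###+                        .#BBB.              .+#
[ 0.43708687 -0.11317934  0.23380751] [-0.06369032 -0.02741007  0.02196311] [-0.11960426  0.73201654 -1.87458671] 62.910529375076294
case [ 514.  -116.9] dir 0.6 [153, 254]
```

D's far cap is low at the top of the view, so its heavy end is toward +y. It goes into wide lane 1 with φ = 184.9°.

Run:
```python
from h import *
t=15
a,phi=stud(PW,1,2,110,180,0,8)
w=[stud(PW,1,2,h,180,t,8)[0] for h in(50,8)]
plan(((a[0],a[1],240),phi,0,9,25),(w[0],phi,t,5,25),(w[1],phi,t,4,25))
```

```text
from [ 437.1 -113.2  233.8]
[-16.0, -3.0, -1.0, -0.0, -0.0, -9.6, 25],
[-16.0, -5.0, -1.0, -0.0, -0.0, -9.6, 25],
[-14.0, -8.0, -1.0, -0.0, -0.0, -9.5, 25],
[-13.0, -10.0, -1.0, -0.0, -0.0, -9.6, 25],
[-11.0, -12.0, -0.0, -0.0, -0.0, -9.5, 25],
[-9.0, -14.0, -1.0, -0.0, -0.1, -9.6, 25],
[-7.0, -15.0, -0.0, -0.0, -0.0, -9.5, 25],
[-4.0, -16.0, -1.0, -0.0, -0.1, -9.6, 25],
[-0.8, -15.9, -0.2, -0.0, -0.0, -9.5, 25],
[-6.0, 0.0, 22.0, -0.0, 3.0, -0.0, 25],
[-8.0, 0.0, 22.0, -0.0, 3.0, -0.0, 25],
[-9.0, 0.0, 22.0, -0.0, 3.0, -0.0, 25],
[-10.0, 0.0, 21.0, -0.0, 3.0, -0.0, 25],
[-10.5, 0.1, 20.7, -0.0, 3.0, -0.0, 25],
[-7.0, 0.0, 7.0, -0.0, -0.0, -0.0, 25],
[-8.0, 0.0, 8.0, -0.0, -0.0, -0.0, 25],
[-7.0, 0.0, 7.0, -0.0, -0.0, -0.0, 25],
[-7.7, 0.1, 7.7, -0.0, -0.0, -0.0, 25],
to [ 488.8 -256.    91.6]
```

servo_tool:
  moves:
    - [[-16,-3,-1,0,0,-9.6,25],[-16,-5,-1,0,0,-9.6,25],[-14,-8,-1,0,0,-9.5,25],[-13,-10,-1,0,0,-9.6,25],[-11,-12,0,0,0,-9.5,25],[-9,-14,-1,0,0,-9.6,25],[-7,-15,0,0,0,-9.5,25],[-4,-16,-1,0,0,-9.6,25],[-1,-16,0,0,0,-9.5,25],[0,0,0,0,0,0,25]]

```text
time: 23.55
tool_pos: [0.4366, -0.2613, 0.2405]
tool_rot: [-0.001, -0.041, 0.999, 0.001]
contact_force: [-0.5, 0.2, -2.7]
gripper_width: 0.375
grasp_force: 63.0
```

Run:
```python
from h import *
t=15; phi=184.9
w=[stud(PW,1,2,h,180,t,8)[0] for h in(50,8)]
plan((w[0],phi,t,5,25),(w[1],phi,t,4,25)); where(PW,1)
grab('top','t13'); cases('t13')
```

```text
from [ 436.6 -261.3  240.5]
[-6.0, 0.0, 22.0, 0.0, 3.0, -0.0, 25],
[-8.0, 0.0, 22.0, 0.0, 3.0, -0.1, 25],
[-9.0, 0.0, 22.0, 0.0, 3.0, -0.0, 25],
[-10.0, 0.0, 21.0, 0.0, 2.9, -0.1, 25],
[-10.3, 0.8, 21.2, 0.1, 3.0, -0.0, 25],
[-7.0, -0.0, 7.0, -0.0, -0.0, -0.0, 25],
[-8.0, -0.0, 8.0, -0.0, -0.0, -0.0, 25],
[-7.0, -0.0, 7.0, -0.0, -0.0, -0.0, 25],
[-7.7, -0.0, 7.7, -0.0, -0.0, -0.0, 25],
to [ 488.8 -256.    91.7]
stud s,y,h [ 32.5  -0.8 161.9] F s,y,h [-1.8  0.3 -2.1] grip 63 0.375 t 23.55
case [ 537.4 -110.9] dir 90.7 [149, 47]
```

servo_tool:
  moves:
    - [[-6,0,22,0,3,0,25],[-8,0,22,0,3,0,25],[-9,0,22,0,3,0,25],[-10,0,21,0,3,0,25],[-10,1,21,0,3,0,25],[-7,0,7,0,0,0,25],[-8,0,8,0,0,0,25],[-7,0,7,0,0,0,25],[0,0,0,0,0,0,25]]

```text
time: 24.72
tool_pos: [0.4838, -0.2561, 0.1026]
tool_rot: [-0.131, -0.042, 0.991, -0.006]
contact_force: [-0.2, -0.2, -2.8]
gripper_width: 0.381
grasp_force: 62.9
```

```bash
python3 -c "
from h import *
where(PW,1)"
```

```text
stud s,y,h [ 3.1  0.3 20.1] F s,y,h [-1.6 -0.2 -2.4] grip 63 0.381 t 24.725
```

servo_tool:
  moves:
    - [[-5,0,5,0,0,0,25],[-4,0,5,0,0,0,25],[-3,0,3,0,0,0,25],[-1,0,1,0,0,0,25],[0,0,0,0,0,0,25]]

```text
time: 25.35
tool_pos: [0.493, -0.2556, 0.0863]
tool_rot: [-0.13, -0.042, 0.991, -0.006]
contact_force: [-0.8, 0.1, -0.9]
gripper_width: 0.38
grasp_force: 63.1
```

```bash
python3 -c "
from h import *
where(PW,1)"
```

```text
stud s,y,h [2.9 0.  1.3] F s,y,h [-1.2  0.2 -0.4] grip 63 0.38 t 25.35
```

Contact is just starting at h≈1. I'll press down slightly, then slide to the ledge.

servo_tool:
  moves:
    - [[-1,0,1,0,0,0,25],[1.5,0,1.5,0,0,0,25],[1.5,0,1.5,0,0,0,25],[0,0,0,0,0,0,25]]

```text
time: 25.85
tool_pos: [0.4905, -0.2559, 0.0831]
tool_rot: [-0.129, -0.042, 0.991, -0.006]
contact_force: [2.3, 0.4, 0.2]
gripper_width: 0.377
grasp_force: 63.4
```

```bash
python3 -c "
from h import *
where(PW,1)"
```

```text
stud s,y,h [-0.9 -0.  -0.2] F s,y,h [ 2.2  0.2 -1. ] grip 63 0.377 t 25.85
```

servo_tool:
  moves:
    - [[-1.5,0,1.5,0,0,0,25],[0,0,0,0,0,0,25],[0,0,0,0,0,0,44],[0,0,0,0,0,0,44],[0,0,0,0,0,0,44],[5,0,-18,0,0,0,44],[7,0,-28,0,0,0,44],[10,0,-40,0,-5,0,44],[8,0,-40,0,-10,0,44],[0,0,0,0,0,0,44]]

```text
time: 27.1
tool_pos: [0.4919, -0.2568, 0.2175]
tool_rot: [0.005, -0.042, 0.999, -0.004]
contact_force: [-0.4, -0.4, 0.7]
gripper_width: 0.516
grasp_force: 0.0
```

Run:
```python
from h import *
grab('wrist','w14'); asc('w14'); grab('top','t14'); cases('t14')
plan(((536.3,-112.5,200),91.2,0,10,85))
```

```text
######################################+#+oo+##########################
######################################+++#############################
######################################################################
######################################################################
######################################################################
#############################################+########################
#############################################........  ....ooooo++++++
############################################+......                   
##############++++++++++++++++++++++++++####o.....                  ..
###############++++++o+#########++++++++####....                  ....
##############+++###++###########+#BB+######..                  ......
##############+#BBBB+#############BBB######+                 .........
##############++BBBB++#################+###o               ...........
##############+####+##############+++##+##+              .............
+############++#+++#+#############++++++##+            .........ooo...
++###########++####################
[... 802 characters left out ...]
      o#######
#####+........+.....##..    ....oo+++o..... ....o#+.....o       o#####
###+..........    o###.                      ...o##+.             o###
#+.......   .    +####                         ..++++o              .+
case [ 537.8 -110.6] dir 91.1 [150, 47]
from [ 490.9 -255.5  211.9]
[-6.0, 14.0, 1.0, -0.0, 0.0, 9.4, 85],
[-3.0, 15.0, 1.0, -0.0, 0.0, 9.4, 85],
[-1.0, 15.0, 1.0, -0.0, 0.0, 9.4, 85],
[1.0, 15.0, 1.0, -0.0, 0.0, 9.3, 85],
[4.0, 14.0, 1.0, 0.0, 0.0, 9.4, 85],
[6.0, 14.0, 1.0, 0.0, 0.0, 9.3, 85],
[8.0, 12.0, 1.0, 0.0, 0.0, 9.4, 85],
[10.0, 11.0, 2.0, 0.0, 0.0, 9.3, 85],
[12.0, 9.0, 1.0, 0.0, 0.1, 9.4, 85],
[13.8, 6.9, 1.7, 0.0, -0.0, 9.3, 85],
to [ 536.3 -112.4  200. ]
```

Both wide cases are in their lanes. Now case C, which is still at (537,−111).

servo_tool:
  moves:
    - [[-6,14,0,0,0,9.4,44],[-3,15,0,0,0,9.4,60],[-1,15,0,0,0,9.4,85],[1,15,0,0,0,9.3,85],[4,14,0,0,0,9.4,85],[6,14,0,0,0,9.3,85],[8,12,10,0,0,9.4,85],[10,11,25,0,0,9.3,85],[12,9,30,0,0,9.4,85],[14,7,30,0,0,9.3,85],[0,0,0,0,0,0,85]]

```text
time: 28.58
tool_pos: [0.5335, -0.1102, 0.1103]
tool_rot: [-0.005, 0.698, 0.716, -0.003]
contact_force: [0.1, -0.3, 0.1]
gripper_width: 0.993
grasp_force: 0.0
```

Run:
```python
from h import *
grab('wrist','w15'); im=cv2.imread('pics/w15.png')
C=np.array([.5365,-.112,.026]); dd=np.array([np.cos(np.radians(91.2)),np.sin(np.radians(91.2)),0])
v=int(proj('w15',C)[1]); print('mid row',v,proj('w15',C),''.join('#' if p.max()>50 else '.' for p in im[v,180:380:4]))
u=int(proj('w15',C)[0]); print('col',u,''.join('B' if int(p[0])-int(p[2])>25 else '#' if p.max()>90 else 'o' if p.max()>50 else '.' for p in im[60:380:5,u]))
plan(((536.5,-112,19),91.2,0,3,85))
```

```text
mid row 227 [287.40089013 227.86701328] .....................#############................
col 287 ............oooooooo##BB####BB##ooooo###B####B##################
from [ 535.  -111.3  112.8]
[-0.0, 1.0, 31.0, -0.1, -0.0, 0.1, 85],
[-0.0, 0.0, 31.0, -0.1, -0.0, 0.1, 85],
[-0.8, 0.9, 31.8, -0.1, -0.1, 0.1, 85],
to [ 536.5 -112.    19. ]
```

servo_tool:
  moves:
    - [[0,2,40,0,0,0,85],[-1,0,38,0,0,0,85],[0,0,16,0,0,0,85],[0,0,0,0,0,0,25],[0,0,0,0,0,0,25],[0,0,0,0,0,0,25],[0,0,0,0,0,0,25],[0,0,0,0,0,0,25]]

```text
time: 29.62
tool_pos: [0.5398, -0.114, 0.0235]
tool_rot: [0.002, 0.699, 0.715, 0.0]
contact_force: [-1.8, -0.8, 6.5]
gripper_width: 0.379
grasp_force: 60.6
```

servo_tool:
  moves:
    - [[0,0,-15,0,0,0,25],[0,0,-25,0,0,0,25],[0,0,-30,0,0,0,25],[0,0,-30,0,0,0,25],[0,0,-30,0,0,0,25],[0,0,-30,0,0,0,25],[0,0,-35,0,0,0,25],[0,0,-20,0,0,0,25],[0,0,0,0,0,0,25],[0,0,0,0,0,0,25]]

```text
time: 30.88
tool_pos: [0.5376, -0.1129, 0.2345]
tool_rot: [-0.001, 0.699, 0.715, -0.001]
contact_force: [0.7, 0.3, -3.3]
gripper_width: 0.386
grasp_force: 62.6
```

Run:
```python
from h import *
grab('wrist','w16'); asc('w16')
s=manip.state(); print(s['tool_pos'],s['ft_torque'],s['contact_force'],s['grasp_force'])
```

```text
###############+......................................################
###############+   ...................................################
###############+       ..............................o################
################.         ...........................+################
################o            o##+.....o##o...........#################
################o            o+++ ....+##o...........#################
################+             ..     ...............o#################
################+                           ........+#################
#################.                               ...##################
#################+.                                 ############++####
#################+.....                          . .############+#####
##################..........                      .o############+####+
##################...............                  +#################+
##################..................               +##################
##################o...................            .###################
##################+................
[... 459 characters left out ...]
+#
++BBB+############+++++oooo  .............. ooo##+++###########o++++++
##+++###########o.     .ooooo+++++ooooooooooooo.     .+#########+++++#
#############+o      ....oooo+++oooooo+ooooooo...       o#############
###########+.      .....     +####++.o#BBo     .....      o+##########
#########o      o+......     +###+++o+#BBB     ......+.     .+########
######+o       .o  . .#.     ...oooooo...      ++... .o        o######
####+.              +##                        o##o              .+###
##o               .###+                        .###+.              .+#
[ 0.53742318 -0.11284912  0.23399562] [0.02870253 0.007589   0.04091532] [ 0.31122976  0.02854499 -1.99192913] 62.558194398880005
```

The near cap is large, so C's heavy end is toward −y. It goes into narrow lane 3 with φ = −7.8°.

Run:
```python
from h import *
t=-15
a,phi=stud(PN,3,2,110,0,0,8)
w=[stud(PN,3,2,h,0,t,8)[0] for h in(50,16)]
plan(((a[0],a[1],246),phi,0,11,25),(w[0],phi,t,5,25),(w[1],phi,t,3,25))
```

```text
from [ 537.4 -112.8  234. ]
[33.0, -7.0, -1.0, -0.0, 0.0, 9.0, 25],
[32.0, -12.0, -1.0, -0.0, 0.0, 9.0, 25],
[29.0, -17.0, -1.0, -0.0, 0.0, 9.0, 25],
[26.0, -21.0, -1.0, -0.0, 0.0, 9.0, 25],
[23.0, -25.0, -1.0, -0.0, 0.0, 9.0, 25],
[18.0, -29.0, -1.0, -0.0, 0.0, 9.0, 25],
[14.0, -31.0, -1.0, -0.0, 0.0, 9.0, 25],
[9.0, -33.0, -1.0, -0.0, 0.1, 9.0, 25],
[3.0, -34.0, -1.0, -0.0, 0.0, 9.0, 25],
[-2.0, -34.0, -1.0, -0.0, 0.1, 9.0, 25],
[-7.2, -33.3, -1.6, -0.1, 0.0, 9.1, 25],
[6.0, -0.0, 24.0, 0.0, -3.0, -0.0, 25],
[8.0, -0.0, 23.0, 0.0, -3.0, -0.0, 25],
[9.0, -0.0, 23.0, 0.0, -3.0, -0.0, 25],
[10.0, -0.0, 22.0, 0.0, -3.0, -0.0, 25],
[11.1, -0.1, 21.7, 0.0, -3.0, -0.0, 25],
[8.0, -0.0, 8.0, 0.0, 0.0, -0.0, 25],
[8.0, -0.0, 8.0, 0.0, 0.0, -0.0, 25],
[8.1, -0.0, 8.0, 0.0, 0.0, -0.0, 25],
to [499.6 243.8  98.6]
```

servo_tool:
  moves:
    - [[33,-7,-2,0,0,9,25],[32,-12,-2,0,0,9,25],[29,-17,-2,0,0,9,25],[26,-21,-1,0,0,9,25],[23,-25,-1,0,0,9,25],[18,-29,-1,0,0,9,25],[14,-31,-1,0,0,9,25],[9,-33,-1,0,0,9,25],[3,-34,-1,0,0,9,25],[-2,-34,0,0,0,9,25],[-7,-33,0,0,0,9.1,25],[0,0,0,0,0,0,25]]

```text
time: 32.42
tool_pos: [0.4508, 0.2512, 0.246]
tool_rot: [0.001, 0.998, -0.067, -0.002]
contact_force: [-0.0, -0.9, -3.9]
gripper_width: 0.376
grasp_force: 62.5
```

Run:
```python
from h import *
where(PN,3); t=-15; phi=-7.8
w=[stud(PN,3,2,h,0,t,8)[0] for h in(50,16)]
plan((w[0],phi,t,5,25),(w[1],phi,t,3,25))
```

```text
stud s,y,h [ 34.6   0.6 167.1] F s,y,h [-1.9 -0.9 -3.4] grip 62 0.376 t 32.425
from [450.8 251.2 246. ]
[7.0, 0.0, 24.0, 0.0, -3.0, 0.0, 25],
[8.0, 0.0, 23.0, 0.0, -3.0, 0.0, 25],
[9.0, 0.0, 23.0, 0.1, -2.9, 0.0, 25],
[10.0, 0.0, 22.0, 0.0, -3.0, 0.1, 25],
[10.6, 0.5, 21.7, 0.1, -2.9, 0.0, 25],
[8.0, 0.0, 8.0, -0.0, -0.0, 0.0, 25],
[8.0, 0.0, 8.0, -0.0, -0.0, 0.0, 25],
[8.0, 0.1, 8.0, -0.0, -0.0, 0.0, 25],
to [499.6 243.8  98.6]
```

servo_tool:
  moves:
    - [[7,0,24,0,-3,0,25],[8,0,23,0,-3,0,25],[9,0,23,0,-3,0,25],[10,0,22,0,-3,0,25],[10,0,21,0,-3,0,25],[8,0,8,0,0,0,25],[8,0,8,0,0,0,25],[8,0,8,0,0,0,25],[0,0,0,0,0,0,25]]

```text
time: 33.55
tool_pos: [0.5001, 0.2431, 0.1008]
tool_rot: [-0.008, 0.989, -0.068, -0.131]
contact_force: [-1.9, 0.0, -1.6]
gripper_width: 0.378
grasp_force: 62.5
```

```bash
python3 -c "
from h import *
where(PN,3)"
```

```text
stud s,y,h [ 3.7 -0.7 17.6] F s,y,h [-2.4 -0.2 -0.4] grip 63 0.378 t 33.55
```

servo_tool:
  moves:
    - [[3,0,4,0,0,0,25],[3,0,4,0,0,0,25],[3,0,3,0,0,0,25],[0,0,0,0,0,0,25]]

```text
time: 34.05
tool_pos: [0.5061, 0.2422, 0.0878]
tool_rot: [-0.008, 0.989, -0.068, -0.131]
contact_force: [-1.4, 0.0, -4.3]
gripper_width: 0.376
grasp_force: 62.4
```

```bash
python3 -c "
from h import *
where(PN,3)"
```

```text
stud s,y,h [ 2.4 -0.8  3.3] F s,y,h [-3.3 -0.1 -3. ] grip 62 0.376 t 34.05
```

servo_tool:
  moves:
    - [[1.5,0,1.5,0,0,0,25],[1,0,1,0,0,0,25],[0,0,0,0,0,0,25],[-1.5,0,1.5,0,0,0,25],[-1,0,1,0,0,0,25],[0,0,0,0,0,0,25]]

```text
time: 34.8
tool_pos: [0.5073, 0.2421, 0.0864]
tool_rot: [-0.008, 0.989, -0.068, -0.128]
contact_force: [-2.3, -2.0, 5.8]
gripper_width: 0.375
grasp_force: 63.6
```

```bash
python3 -c "
from h import *
where(PN,3)"
```

```text
stud s,y,h [ 2.8 -0.6  1.5] F s,y,h [ 1.2 -2.3  6. ] grip 64 0.375 t 34.8
```

servo_tool:
  moves:
    - [[-1.5,0,0.5,0,0,0,25],[-1.5,0,1,0,0,0,25],[0,0,0,0,0,0,25]]

```text
time: 35.17
tool_pos: [0.5027, 0.2432, 0.0838]
tool_rot: [-0.009, 0.989, -0.068, -0.129]
contact_force: [0.2, 0.2, 5.5]
gripper_width: 0.375
grasp_force: 63.4
```

```bash
python3 -c "
from h import *
where(PN,3)"
```

```text
stud s,y,h [-2.6 -0.2  1.6] F s,y,h [2.9 0.3 4.7] grip 63 0.375 t 35.175
```

servo_tool:
  moves:
    - [[0,0,0,0,0,0,44],[0,0,0,0,0,0,44],[0,0,0,0,0,0,44],[-5,0,-18,0,0,0,44],[-7,0,-28,0,0,0,44],[-10,0,-40,0,5,0,44],[-10,0,-40,0,10,0,44],[-62,0,0,0,0,0,44],[-62,0,0,0,0,0,44],[-30,40,0,0,0,0,44],[0,60,0,0,0,0,44],[0,60,0,0,0,0,44]]

```text
time: 36.67
tool_pos: [0.3249, 0.1046, 0.2132]
tool_rot: [0.001, 0.998, -0.067, 0.001]
contact_force: [1.0, -1.5, 0.7]
gripper_width: 0.513
grasp_force: 0.0
```

Run:
```python
from h import *
t=grab('top','t20')['image']; sc=grab('scene','s20')['image']
a=cv2.resize(t[145:275,110:445],(800,310),interpolation=cv2.INTER_CUBIC); b=cv2.resize(sc[160:310,110:450],(640,282),interpolation=cv2.INTER_CUBIC)
cv2.imwrite('pics/m20.png',np.vstack([a,cv2.copyMakeBorder(b,0,0,0,160,0)]))
print(manip.state()['tool_pos'])
```

```text
[0.32558429 0.10137793 0.21316335]
```

View pics/m20.png

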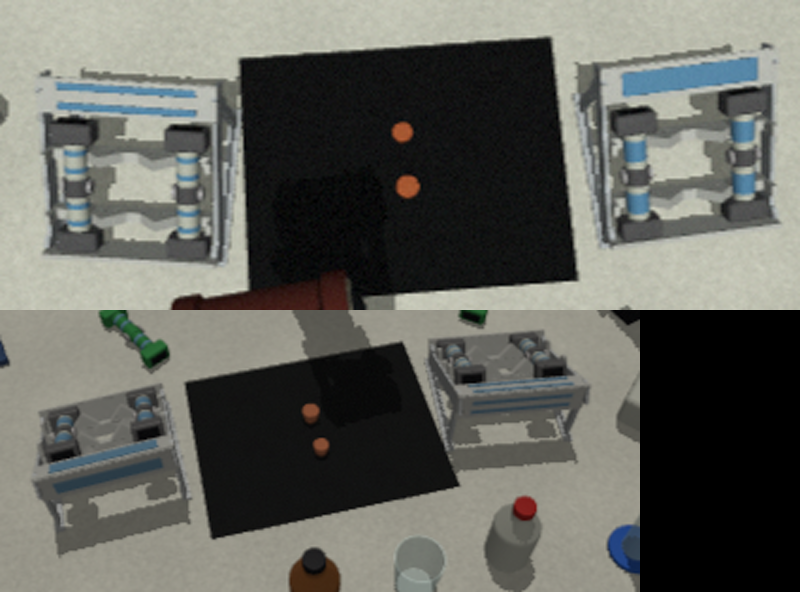

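All four cases lie on both combs, with the mat empty and the beaker and bottle standing. I'll check numerically that each is home at the ledge.

Run:
```python
from h import *
k=2.388
for n,P,y,m,l in(('A',PN,.06,(77,188),(80,238)),('C',PN,-.06,(187,193),(188,244)),('B',PW,-.06,(743,157),(746,206)),('D',PW,.06,(636,176),(640,227))):
    f=lambda sl,h:((proj('t20',rackpt(P,sl,y,h))-[110,145])*k).round(1)
    print(n,'mid',f(0,.010),m,'lowcap',f(-.063,.015),l,'px/10mm s',(f(.01,.01)-f(0,.01)).round(1),'ledge',f(-.075,.014))
im=cv2.imread('pics/t20.png')
for u in(140,143,188,190): # profiles through A, C lower caps
    print(u,im[236:256,u].max(1))
for u in(375,377,420,422): print(u,im[228:250,u].max(1))
```

```text
A mid [ 76.1 189.8] (77, 188) lowcap [ 77.6 244.1] (80, 238) px/10mm s [-0.5 -8.5] ledge [ 78.5 253.6]
C mid [184.7 196.5] (187, 193) lowcap [184.6 250.8] (188, 244) px/10mm s [-0.2 -8.5] ledge [185.  260.2]
B mid [742.8 159.9] (743, 157) lowcap [745.8 213.5] (746, 206) px/10mm s [-0.2 -8.5] ledge [745.6 222.9]
D mid [637.4 176.7] (636, 176) lowcap [642.  230.3] (640, 227) px/10mm s [-0.5 -8.5] ledge [642.3 239.6]
140 [180 170 161 163 174 178  88  79  84  81  85  81  82  83  80  94 158 183
 190 194]
143 [173 155 156 157 172 177 116  83  82  85  86  80  84  82  75  90 146 180
 188 191]
188 [178 184 184 187 176 163 164 181 183 102  80  86  83  84  84  83  82  82
  96 167]
190 [161 166 166 169 156 150 154 166 167  83  77  82  87  82  83  81  83  77
  85 158]
375 [148 147 146 144 144 144 144 154 156  91  75  85  84  84  84  82  81  77
 106 173 180 192]
377 [164 163 161 162 164 167 164 176 180 123  85  84  81  83  84  81  84  73
 130 176 189 194]
420 [167  86  79  85  84  84  83  81  80  76  94  96 105 180 186 192 194 192
 194 194 196 193]
422 [185 100  80  84  81  84  83  80  81  78  95  95 128 183 190 193 194 193
 193 194 192 195]
```

Cases A, C and D end within about 1 px of the ledge. B ends about 2 px (roughly 5 mm) short of it, so I'll regrip its studs and slide it down.

Run:
```python
from h import *
t=10
def at(sl,y,h,d): 
    p,phi=stud(PW,3,sl,h,0,t,d); yy=np.array([-np.sin(PW[2]),np.cos(PW[2]),0]); return p+yy*y
phi=4.9
w2=at(4,-1.5,2,7); w1=w2-100*rot(phi,t).as_matrix()[:,2]
print(w1,w2)
plan(((w1[0],w1[1],max(w1[2],190)),phi,t,12,46))
```

```text
[ 483.39578751 -378.45183649  185.10648038] [ 500.69714201 -376.96858719   86.62570508]
from [325.6 101.4 213.2]
[19.0, 38.0, 2.0, 0.1, 0.8, -1.1, 46],
[18.0, 38.0, 2.0, 0.1, 0.8, -1.1, 46],
[17.0, 38.0, 2.0, 0.1, 0.8, -1.1, 46],
[17.0, 39.0, 3.0, 0.1, 0.8, -1.1, 46],
[16.0, 39.0, 3.0, 0.1, 0.8, -1.1, 46],
[15.0, 39.0, 3.0, 0.1, 0.8, -1.1, 46],
[14.0, 40.0, 3.0, 0.1, 0.8, -1.1, 46],
[13.0, 40.0, 3.0, 0.1, 0.8, -1.1, 46],
[13.0, 40.0, 3.0, 0.1, 0.9, -1.1, 46],
[12.0, 40.0, 4.0, 0.1, 0.8, -1.1, 46],
[10.0, 40.0, 4.0, 0.2, 0.9, -1.1, 46],
[10.1, 41.0, 3.0, 0.1, 0.8, -1.1, 46],
to [ 483.4 -378.4  190. ]
```

servo_tool:
  moves:
    - [[19,38,0,0,0.8,-1.1,46],[18,38,0,0,0.8,-1.1,46],[17,38,0,0,0.8,-1.1,46],[17,39,1,0,0.8,-1.1,46],[16,39,1,0,0.8,-1.1,46],[15,39,1,0,0.8,-1.1,46],[14,40,2,0,0.8,-1.1,46],[13,40,2,0,0.8,-1.1,46],[13,40,3,0,0.9,-1.1,46],[12,40,3,0,0.8,-1.1,46],[10,40,4,0,0.9,-1.1,46],[10,41,3,0,0.8,-1,46]]

```text
time: 38.28
tool_pos: [0.4876, -0.3736, 0.2076]
tool_rot: [0.006, 0.995, 0.047, 0.085]
contact_force: [1.1, 0.4, 0.5]
gripper_width: 0.539
grasp_force: 0.0
```

Run:
```python
from h import *
grab('wrist','w21'); im=cv2.imread('pics/w21.png'); cv2.imwrite('pics/w21b.png',im)
plan(((500.7,-377,86.6),4.9,10,5,46))
```

```text
from [ 488.  -377.8  207.5]
[-2.0, -0.0, 24.0, 0.3, 0.1, 0.1, 46],
[-2.0, -0.0, 24.0, 0.2, 0.0, 0.1, 46],
[-1.0, -1.0, 24.0, 0.3, 0.1, 0.1, 46],
[-2.0, -0.0, 25.0, 0.2, 0.0, 0.1, 46],
[-1.2, -0.3, 24.3, 0.3, 0.1, 0.1, 46],
to [ 500.7 -377.    86.5]
```

View pics/w21b.png

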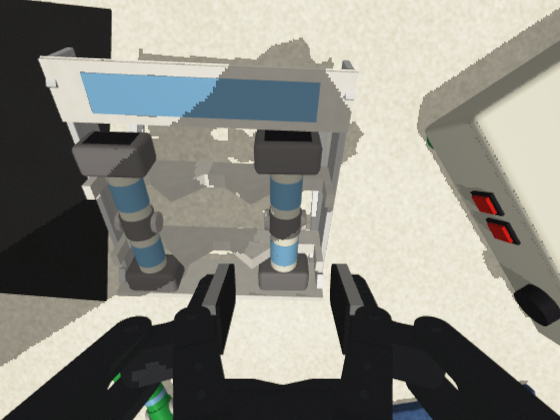

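The wrist view shows case B between the finger columns, its studs at (285,224) and its lower cap ending at about 289, with the ledge at about 294. Descending to nudge it.

servo_tool:
  moves:
    - [[-2,0,30,0,0,0,46],[-2,0,30,0,0,0,46],[-2,-1,30,0,0,0,46],[-2,0,20,0,0,0,46],[0,0,11,0,0,0,46],[0,0,0,0,0,0,46]]

```text
time: 39.08
tool_pos: [0.4995, -0.3728, 0.087]
tool_rot: [0.006, 0.995, 0.046, 0.085]
contact_force: [-0.8, -1.4, 0.4]
gripper_width: 0.541
grasp_force: 0.0
```

```bash
python3 -c "
from h import *
where(PW,3)"
```

```text
stud s,y,h [3.1 2.6 1.8] F s,y,h [-0.6 -1.3  0.9] grip 0 0.541 t 39.075
```

servo_tool:
  moves:
    - [[0,3,0,0,0,0,46],[0,0,0,0,0,0,25],[0,0,0,0,0,0,25],[0,0,0,0,0,0,25],[-1.9,0,0.7,0,0,0,25],[-1.9,0,0.7,0,0,0,25],[0,0,0,0,0,0,25]]

```text
time: 39.95
tool_pos: [0.4975, -0.3776, 0.0877]
tool_rot: [0.008, 0.995, 0.046, 0.087]
contact_force: [0.0, 0.4, 5.3]
gripper_width: 0.375
grasp_force: 59.7
```

```bash
python3 -c "
from h import *
where(PW,3)"
```

```text
stud s,y,h [ 1.4 -2.   3.7] F s,y,h [2.7 0.4 4.6] grip 60 0.375 t 39.95
```

servo_tool:
  moves:
    - [[-1.9,0,0.5,0,0,0,25],[-1.9,0,0.5,0,0,0,25],[0,0,0,0,0,0,25]]

```text
time: 40.33
tool_pos: [0.4937, -0.3777, 0.0856]
tool_rot: [0.007, 0.995, 0.046, 0.086]
contact_force: [0.3, 0.4, 5.9]
gripper_width: 0.374
grasp_force: 59.7
```

```bash
python3 -c "
from h import *
where(PW,3)"
```

```text
stud s,y,h [-3.  -1.8  3.7] F s,y,h [3.3 0.3 5. ] grip 60 0.374 t 40.325
```

servo_tool:
  moves:
    - [[-1.9,0,0.7,0,0,0,25],[-1.9,0,0.7,0,0,0,25],[0,0,0,0,0,0,25]]

```text
time: 40.7
tool_pos: [0.4934, -0.3784, 0.0855]
tool_rot: [0.008, 0.995, 0.045, 0.09]
contact_force: [10.2, 0.7, 6.6]
gripper_width: 0.38
grasp_force: 59.4
```

```bash
python3 -c "
from h import *
where(PW,3)"
```

```text
stud s,y,h [-3.3 -2.5  3.8] F s,y,h [12.1 -0.2  0.6] grip 59 0.38 t 40.7
```

The ledge stopped it, with F_s jumping to 12 N. Releasing, retracting and rechecking the gap profiles.

servo_tool:
  moves:
    - [[1,0,-0.3,0,0,0,46],[0,0,0,0,0,0,46],[0,0,0,0,0,0,46],[0,0,-20,0,0,0,46],[0,0,-40,0,0,0,46],[0,0,-50,0,0,0,46],[-40,-30,0,0,0,0,46],[-50,-50,0,0,0,0,46],[-30,-55,0,0,0,0,46],[0,-60,0,0,0,0,46],[0,-60,0,0,0,0,46],[0,-60,0,0,0,0,46]]

```text
time: 42.2
tool_pos: [0.331, -0.0783, 0.1664]
tool_rot: [0.007, 0.995, 0.045, 0.086]
contact_force: [1.4, 1.1, 0.3]
gripper_width: 0.537
grasp_force: 0.0
```

Run:
```python
from h import *
im=grab('top','t22')['image']
for u in(140,143,188,190): print(u,im[236:258,u].max(1))
for u in(375,377,420,422): print(u,im[226:250,u].max(1))
s=manip.state(); print(s['tool_pos'],s['time'],s['gripper_width'])
```

```text
140 [182 171 167 164 175 179  88  81  87  83  86  81  82  85  83  97 162 181
 189 198 194 195]
143 [176 155 157 158 173 177 114  80  81  84  83  83  83  89  75  94 149 185
 189 195 193 190]
188 [180 187 188 188 178 167 167 183 185 102  78  84  86  84  83  83  83  85
 101 169 187 190]
190 [165 168 168 167 157 151 151 169 167  86  80  87  87  86  86  84  86  81
  89 157 185 189]
375 [154 153 149 149 147 148 146 145 144 153 158  93  72  87  88  84  85  81
  84  75 106 177 186 191]
377 [171 167 166 166 165 167 164 166 168 180 181 127  82  90  88  86  84  84
  80  72 134 180 191 194]
420 [150 147 152 150 161 149  68  79  84  86  79  81  81  84  86 181 188 194
 197 198 197 192 196 197]
422 [165 165 165 142 179 185  71  75  86  85  82  81  82  79 122 183 191 194
 194 195 194 195 197 194]
[ 0.33071936 -0.07198135  0.16578536] 42.25 0.5355669938567348
```

B is now home: its cap runs right up to the ledge. The force record suggests A and C may have stopped on friction 1–3 mm short, so I'll nudge them the same way, C first.

Run:
```python
from h import *
t=10; phi=-7.8
def at(lane,sl,y,h,d): return stud(PN,lane,sl,h,0,t,d)[0]+y*np.array([-np.sin(PN[2]),np.cos(PN[2]),0])
w2=at(3,0,0,2,7); w1=w2-110*rot(phi,t).as_matrix()[:,2]; print(w1,w2, at(1,0,2,2,7))
p=manip.state()['tool_pos']*1e3
plan(((350,60,205),0,t,3,46),((w1[0],w1[1],w1[2]),phi,t,6,46))
```

```text
[482.63745564 246.14815628 192.95455791] [501.56202691 243.55581248  84.62570508] [518.11932675 364.42704901  84.62570508]
from [330.7 -72.  165.8]
[13.0, -43.0, -12.0, -0.0, 0.0, 1.9, 46],
[11.0, -43.0, -12.0, -0.0, 0.0, 1.9, 46],
[10.5, -43.9, -11.2, -0.0, 0.1, 1.9, 46],
[21.0, -31.0, 6.0, -0.2, -0.0, 1.3, 46],
[21.0, -32.0, 6.0, -0.2, -0.0, 1.3, 46],
[20.0, -32.0, 5.0, -0.2, -0.0, 1.3, 46],
[19.0, -32.0, 6.0, -0.3, -0.0, 1.3, 46],
[19.0, -33.0, 5.0, -0.2, -0.0, 1.3, 46],
[17.8, -33.3, 5.2, -0.3, -0.0, 1.2, 46],
to [482.6 246.2 193. ]
```

servo_tool:
  moves:
    - [[13,-43,-12,0,0,1.9,46],[11,-43,-12,0,0,1.9,46],[11,-44,-11,0,0,1.9,46],[21,-31,6,-0.2,0,1.3,46],[21,-32,6,-0.2,0,1.3,46],[20,-32,5,-0.2,0,1.3,46],[19,-32,6,-0.3,0,1.3,46],[19,-33,5,-0.2,0,1.3,46],[18,-33,5,-0.3,0,1.2,46],[0,0,0,0,0,0,46]]

```text
time: 43.5
tool_pos: [0.4874, 0.2387, 0.1915]
tool_rot: [0.008, 0.994, -0.071, 0.085]
contact_force: [-0.7, -0.5, 0.3]
gripper_width: 0.539
grasp_force: 0.0
```

Run:
```python
from h import *
grab('wrist','w23'); im=cv2.imread('pics/w23.png'); asc('w23',70,24)
u=proj('w23',rackpt(PN,0,-.06,0)); print('seat px',u)
plan(((501.6,243.6,85),-7.8,10,5,46))
```

```text
###########################################+++ooo.....................
######################################................................
######################################o+o.............................
###BBBBBBBBBBBBBBBBBBBBBBBBBBBBBBBB##++++.............................
##################################++++++o.............................
#######BBBBBBBBBBBBBBBBBBBBB##++++++++++o ......................+##o..
+##########################+++++++++++++.  ....................o+#+o..
+###++o......oo+#############+o......o++    ..........................
#####+++++++++oo#############+ooooooooo+     .........................
######++++++++o+########++++++oooooooo+#. .   ..................o+##o.
#######++#####+###########++++#+++++##+#o      .................o###..
#########++####+################++++##+#+       ......................
##########+####+#+#############+o+++++##+       ......................
###########++++++++#############+++++++##.       .....................
###########+++####+#############+++++++##o         ...................
#############+o##++o++###+++o+#++++
[... 187 characters left out ...]
#####+o..o++o      o#############      .ooo...o##############
############o.              +#############+              .+###########
#########+.      .....     ..+#############.     .....      o+########
+#####+o     .o.....oo     .++############+      oo.....o     .o######
 ###+.       .    o##+                       .   +#+..  ..       .+###
#+.             .+###+                           ###+o.             o+
seat px [270.49309872 219.48618343]
from [486.8 237.8 191.4]
[-1.0, -2.0, 21.0, 0.1, 0.0, -0.1, 46],
[-1.0, -2.0, 22.0, 0.1, 0.1, -0.1, 46],
[-1.0, -1.0, 21.0, 0.0, 0.0, -0.0, 46],
[-1.0, -2.0, 22.0, 0.1, 0.1, -0.1, 46],
[-0.6, -1.1, 21.2, 0.0, 0.0, -0.0, 46],
to [501.6 243.6  85. ]
```

servo_tool:
  moves:
    - [[-1,-3,30,0,0,0,46],[-1,-3,30,0,0,0,46],[-1,0,25,0,0,0,46],[-1,0,15,0,0,0,46],[-0.5,0,8,0,0,0,46],[0,0,0,0,0,0,25],[0,0,0,0,0,0,25],[0,0,0,0,0,0,25]]

```text
time: 44.55
tool_pos: [0.5013, 0.2407, 0.0854]
tool_rot: [0.009, 0.994, -0.071, 0.085]
contact_force: [-4.8, -2.5, 4.6]
gripper_width: 0.378
grasp_force: 58.9
```

```bash
python3 -c "
from h import *
where(PN,3)"
```

```text
stud s,y,h [ 0.1 -3.   1.6] F s,y,h [-1.5 -3.2  6.2] grip 59 0.378 t 44.55
```

servo_tool:
  moves:
    - [[-1.5,-1,0.2,0,0,0,25],[-1.9,-1,0.5,0,0,0,25],[-1.9,0,0.5,0,0,0,25],[0,0,0,0,0,0,25]]

```text
time: 45.05
tool_pos: [0.499, 0.244, 0.0838]
tool_rot: [0.007, 0.994, -0.071, 0.088]
contact_force: [5.4, -2.1, 5.5]
gripper_width: 0.378
grasp_force: 59.2
```

```bash
python3 -c "
from h import *
where(PN,3)"
```

```text
stud s,y,h [-3.   0.1  1.7] F s,y,h [ 7.6 -1.3  2. ] grip 59 0.378 t 45.05
```

servo_tool:
  moves:
    - [[-1,0,0.3,0,0,0,25],[0,0,0,0,0,0,25],[0.8,0,-0.2,0,0,0,46],[0,0,0,0,0,0,46],[0,0,0,0,0,0,46],[0,0,-20,0,0,0,46],[0,0,-40,0,0,0,46],[0,0,-48,0,0,0,46],[10,-40,0,0,0,0,46],[12,-40,0,0,0,0,46],[10,-40,0,0,0,0,46],[0,0,0,0,0,0,46]]

```text
time: 46.55
tool_pos: [0.5262, 0.3625, 0.1912]
tool_rot: [0.009, 0.994, -0.07, 0.084]
contact_force: [0.5, -0.5, 0.7]
gripper_width: 0.543
grasp_force: 0.0
```

Run:
```python
from h import *
grab('wrist','w24'); asc('w24',70,24)
print('seat px',proj('w24',rackpt(PN,0,.06,0)))
plan(((519,364,85),-7.8,10,5,46))
```

```text
######################################################################
+++#############################################################++++oo
##++++#################################################o..............
#####+++###############################################...............
#######++++##########################+#################oooooooo++++o..
+#########++++################++++++++++++++++#BBBBBBBBBBBBBBBB#####..
##+##########++++##########++++++++++++++++++++####################...
###+###########++++#######+++++++++++++++++++++#BBBBBBBBBBBBB#####....
###++##########+++#########++++++++++++++++#+++++#######++++####+.....
####+#########+++###########+++o......o+############+oo.   ..o+o......
####+#######+++#############+++oooooooo+#++++#+++++#ooo++++++++.......
###+#######++###############++++oo++o++++#####+++++++oo++++++o........
#########+++#################+###+++++#########+++++++++##++#o........
#######+++###################++#+++++##############++++++++...........
######++######################+##oooo+++++++++++++++oooo++............
####+++####################+o++####
[... 184 characters left out ...]
####+###+o..o++o      o#############       ooo...o+ ...oooo++###
++#+#++oo. +o               ##############+              .o+###+######
+++o.            ....      o###########++o+.     .....      .o++#+++##
              o.....oo     .###########o+o.      +o.....o      o++++++
                  o###                           ##+.   .        .o+++
o               .+####                           ####+              .+
seat px [280.5902864  245.75459572]
from [525.8 361.3 191. ]
[-5.0, -0.0, 21.0, 0.1, 0.1, -0.1, 46],
[-5.0, -1.0, 21.0, 0.1, 0.1, -0.0, 46],
[-5.0, -0.0, 20.0, 0.1, 0.1, -0.1, 46],
[-5.0, -1.0, 21.0, 0.1, 0.0, -0.0, 46],
[-5.1, -0.1, 20.3, 0.0, 0.1, -0.1, 46],
to [519. 364.  85.]
```

servo_tool:
  moves:
    - [[-6,-1,25,0,0,0,46],[-6,-1,25,0,0,0,46],[-6,0,25,0,0,0,46],[-6,0,20,0,0,0,46],[-1,0,8,0,0,0,46],[0,0,0,0,0,0,25],[0,0,0,0,0,0,25],[0,0,0,0,0,0,25]]

```text
time: 47.6
tool_pos: [0.52, 0.3639, 0.0876]
tool_rot: [0.008, 0.994, -0.071, 0.085]
contact_force: [-0.9, 2.7, -1.4]
gripper_width: 0.377
grasp_force: 61.9
```

```bash
python3 -c "
from h import *
where(PN,1)"
```

```text
stud s,y,h [2.8 1.7 2.7] F s,y,h [-1.8  2.5 -0.6] grip 62 0.377 t 47.6
```

servo_tool:
  moves:
    - [[-1.9,-0.5,0.7,0,0,0,25],[-1.9,0,0.7,0,0,0,25],[-1.9,0,0.6,0,0,0,25],[0,0,0,0,0,0,25]]

```text
time: 48.1
tool_pos: [0.5154, 0.365, 0.0847]
tool_rot: [0.008, 0.994, -0.071, 0.086]
contact_force: [2.8, 1.2, 0.1]
gripper_width: 0.375
grasp_force: 62.1
```

```bash
python3 -c "
from h import *
where(PN,1)"
```

```text
stud s,y,h [-2.7  2.1  2.5] F s,y,h [ 2.3  1.6 -1.2] grip 62 0.375 t 48.1
```

servo_tool:
  moves:
    - [[-1.9,0,0.7,0,0,0,25],[-1,0,0.6,0,0,0,25],[0,0,0,0,0,0,25]]

```text
time: 48.48
tool_pos: [0.5153, 0.3653, 0.0847]
tool_rot: [0.007, 0.993, -0.071, 0.089]
contact_force: [8.1, 0.5, 1.9]
gripper_width: 0.376
grasp_force: 62.1
```

```bash
python3 -c "
from h import *
where(PN,1)"
```

```text
stud s,y,h [-2.8  2.5  2.6] F s,y,h [ 7.8  1.6 -2.3] grip 62 0.376 t 48.475
```

servo_tool:
  moves:
    - [[0.4,0,1.2,0,0,0,25],[0,0,0,0,0,0,46],[0,0,0,0,0,0,46],[0,0,0,0,0,0,46],[0,0,-20,0,0,0,46],[0,0,-45,0,0,0,46],[0,0,-50,0,0,0,46],[-20,50,0,0,0,0,46],[-20,55,0,0,0,0,46],[-10,55,0,0,0,0,46],[0,55,0,0,0,0,46],[0,55,0,0,0,0,46]]

```text
time: 49.98
tool_pos: [0.4053, 0.1071, 0.1886]
tool_rot: [0.008, 0.994, -0.071, 0.086]
contact_force: [1.4, -0.4, 0.1]
gripper_width: 0.54
grasp_force: 0.0
```

Run:
```python
from h import *
t=10; phi=4.9
w2=stud(PW,1,0,2,0,t,7)[0]; w1=w2-110*rot(phi,t).as_matrix()[:,2]; print(w1,w2)
plan((w1,phi,t,10,46))
im=grab('top','t25')['image']
for u in(140,143,188,190): print(u,im[236:258,u].max(1))
```

```text
[ 467.83605455 -257.84010084  192.95455791] [ 486.8675445  -256.2085266    84.62570508]
from [405.3 107.1 188.6]
[11.0, 35.0, 2.0, 0.2, 0.0, -1.3, 46],
[10.0, 36.0, 2.0, 0.3, 0.0, -1.3, 46],
[10.0, 36.0, 1.0, 0.2, 0.0, -1.3, 46],
[9.0, 36.0, 1.0, 0.3, 0.0, -1.3, 46],
[8.0, 36.0, 1.0, 0.2, 0.0, -1.3, 46],
[7.0, 36.0, 1.0, 0.3, 0.0, -1.3, 46],
[6.0, 36.0, 1.0, 0.2, 0.0, -1.3, 46],
[6.0, 37.0, 0.0, 0.3, 0.0, -1.2, 46],
[5.0, 37.0, 0.0, 0.2, 0.0, -1.3, 46],
[3.9, 36.5, 0.7, 0.3, 0.1, -1.2, 46],
to [ 467.9 -257.9  193. ]
140 [178 176 162 153 159 168 174 105  82  82  84  78  81  81  81  75 152 181
 189 196 193 191]
143 [177 176 175 151 158 166 177 137  85  80  83  85  79  83  83  75 144 180
 187 192 189 187]
188 [162 168 181 183 182 184 163 164 167 179 124  85  87  42  37  33  33  31
  32  32  33  35]
190 [146 159 163 161 165 155 148 147 159 164 105  83  81  41  31  33  34  42
  43  53  52  61]
```

A and C each moved 2–3 mm to the ledge. D had a similar profile, so I'll give it the same nudge.

servo_tool:
  moves:
    - [[11,35,0,0.2,0,-1.3,46],[10,36,0,0.3,0,-1.3,46],[10,36,0,0.2,0,-1.3,46],[9,36,0,0.3,0,-1.3,46],[8,36,0,0.2,0,-1.3,46],[7,36,0,0.3,0,-1.3,46],[6,36,0,0.2,0,-1.3,46],[6,37,0,0.3,0,-1.2,46],[5,37,0,0.2,0,-1.3,46],[4,36,0,0.3,0,-1.2,46],[0,0,0,0,0,0,46]]

```text
time: 51.4
tool_pos: [0.4665, -0.2581, 0.2024]
tool_rot: [-0.003, 0.996, 0.041, 0.085]
contact_force: [-0.3, -0.6, -0.7]
gripper_width: 0.537
grasp_force: 0.0
```

Run:
```python
from h import *
grab('wrist','w26'); asc('w26',70,24)
print('seat px',proj('w26',rackpt(PW,0,.06,0)))
plan((stud(PW,1,1,2,0,10,7)[0],4.9,10,5,46))
```

```text
.............................#########################################
.............................#########################################
............................o#########################################
............................+###++BBBBBBBBBBBBBBBBBBBBBBBBBBBBBB######
.oo.........................+#++++BBBBBBBBBBBBBBBBBBBBBBBBBBBBB#######
o###o.......................##+++++++++BBBBBBBBBBBBBBBBBBBBBBB########
..ooo.......................+++#++++++++############################++
.........................   +++oooooooo+############+ooo....oo+######+
.ooo. .................     ###oooooooo+++++########+oo++++++++#######
.###+o...............      .###++++++++++++++++++####++####+++########
..oo.................      .##++#BBBB+###############BBBBB+++#########
..................         o###+#+++++################BBB++###########
...............            o###+#+++o+############++++++#+############
.............              +##++#++++#############+B####+#############
..........                 +###+ooBBBo+##########++BBB++##############
oo......                  .+o###+++
[... 183 characters left out ...]
########++o..o++o      o#############      .+++..o+##############
###########+o.              #++o++########+              .+###########
########+o.      .....     o+++##+#########.     .....      o+########
#####++.     .o.....oo     .++++B+########+      oo.....o     .o######
###+o.       .   .o###                       .   ##+.   ..       .++++
+o.             .+####                           ####+              .B
seat px [279.42478584 208.2783298 ]
from [ 466.3 -256.8  202.1]
[0.0, 0.0, 24.0, 0.0, 0.0, -0.0, 46],
[0.0, 0.0, 24.0, 0.0, 0.1, -0.0, 46],
[0.0, 0.0, 24.0, 0.0, 0.0, -0.1, 46],
[1.0, 1.0, 23.0, 0.0, 0.1, -0.0, 46],
[0.0, 0.1, 23.9, 0.0, 0.0, -0.1, 46],
to [ 487.7 -256.1   85.1]
```

servo_tool:
  moves:
    - [[0,0,30,0,0,0,46],[0,0,30,0,0,0,46],[1,-1,30,0,0,0,46],[0,0,20,0,0,0,46],[0,0,8,0,0,0,46],[0,0,0,0,0,0,25],[0,0,0,0,0,0,25],[0,0,0,0,0,0,25],[-1.9,0,0.7,0,0,0,25],[-1.9,0,0.7,0,0,0,25],[0,0,0,0,0,0,25]]

```text
time: 52.82
tool_pos: [0.4863, -0.2544, 0.0852]
tool_rot: [-0.003, 0.995, 0.041, 0.089]
contact_force: [5.2, 4.3, 3.8]
gripper_width: 0.38
grasp_force: 59.7
```

```bash
python3 -c "
from h import *
where(PW,1)"
```

```text
stud s,y,h [-0.4  1.8  1.7] F s,y,h [6.7 3.8 0.6] grip 60 0.38 t 52.825
```

servo_tool:
  moves:
    - [[0,0,0,0,0,0,46],[0,0,0,0,0,0,46],[0,0,0,0,0,0,46],[0,0,-20,0,0,0,46],[0,0,-45,0,0,0,46],[0,0,-55,0,0,0,46],[-20,-30,-20,0,0,0,46],[-30,-40,0,0,0,0,46],[-30,-50,0,0,0,0,46],[0,-50,0,0,0,0,46],[0,0,0,0,0,0,46],[0,0,0,0,0,0,46]]

```text
time: 54.32
tool_pos: [0.3672, -0.0932, 0.2075]
tool_rot: [-0.003, 0.995, 0.042, 0.085]
contact_force: [-0.5, -0.6, -0.1]
gripper_width: 0.54
grasp_force: 0.0
```

Run:
```python
from h import *
im=grab('top','t27')['image']; cases('t27')
for u in(140,143,188,190): print(u,im[236:258,u].max(1))
for u in(375,377,420,422): print(u,im[226:250,u].max(1))
asc('t27',112,44,(115,145,227,270)); asc('t27',100,44,(345,145,445,270))
s=manip.state(); print(s['tool_pos'],s['contact_force'],s['grasp_force'])
```

```text
140 [182 182 170 158 163 170 180 111  84  86  86  83  83  83  86  76 157 187
 193 201 197 199]
143 [179 178 182 155 161 165 178 143  87  85  84  84  85  83  82  73 152 183
 192 196 198 192]
188 [169 172 188 187 190 187 167 167 174 187 128  86  89  85  85  82  85  83
  79 171 187 191]
190 [150 161 166 167 164 155 151 151 163 168 107  83  87  88  83  84  85  83
  73 162 187 192]
375 [164 158 155 158 157 156 156 152 152 155 168 154  79  81  89  86  86  85
  84  80  97 178 184 193]
377 [183 169 168 165 171 171 173 171 170 174 189 189  91  82  83  87  84  87
  84  77 137 180 192 197]
420 [151 150 149 153 165 153  70  84  86  88  83  81  82  88  88 184 192 197
 195 197 198 198 199 200]
422 [168 168 167 143 184 189  72  78  87  86  86  86  87  80 122 185 191 199
 196 197 197 197 198 200]
################################################################################################################
################################################################################################################
##################################################################################
[... 8487 characters left out ...]
##############
..   .+#############################################################################################
o.....oo+++#########################################################################################
ooooooo........  .+#################################################################################
ooooooooooooo......o++##############################################################################
ooooooooooooooooo.o....ooo++########################################################################
ooooooooooooooooooooooo.o....ooo++##################################################################
[ 0.36725841 -0.09353671  0.20743807] [ 0.66731041 -0.03962155 -0.86439927] 0.0
```

All four are home at the ledges and the gripper is clear, so I'm handing in.

```bash
python3 -c "
from plant import manip
print(manip.job_done())"
```

```text
the job is handed in; nothing more can be done
None
```

I put the four cases on the mat (two wide-band, two narrow-band) away in their matching racks, heavy ends down at the foot ledges, with the beaker and bottle left standing, and handed the job in with the gripper empty and clear; no verdict came back.

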